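# Cap the drying-tray battens and tuck them under the rack's hold-down arm

## Task

Get the loose tray battens on the bench ready and put them away: press the grey caps at both ends of each batten fully home (the steel bench stop is there to push against; turn the batten round for its second end), and only then tuck that batten lengthwise under the weighted arm of the batten rack, right back to the rear posts, so that in the end every batten lies flat in one pile held down by the arm. Leave the two jars and the empty tray where they stand.

Things in the scene. Friction and masses are not known exactly. Their poses are not given: they have to be found in the camera images.
- batten1: pale wooden batten 36 wide (its y), 16 thick (z), lying along its x; origin at its very centre. A grey push-on cap of the same section, 30 long, on each end. Caps home: 170 long overall (ends at x = +85, -85), each cap covers 55 to 85 and its rim meets the thin dark ridge round the wood; a proud cap stands up to 12 farther out. About 110 g. Either end may lead, either flat side be up. May be absent
- batten1_cap_a (a joint): cap on the +x end of batten1: m pushed on from its loosest place; 0 = 12 mm proud, 0.012 = fully home. Starts 0 to 0.004. A tight sliding fit: takes about 5 N along the batten, and stays where it is left
- batten1_cap_b (a joint): cap on the -x end of batten1: m pushed on from its loosest place; 0 = 12 mm proud, 0.012 = fully home. Starts 0 to 0.004. A tight sliding fit: takes about 5 N along the batten, and stays where it is left
- batten2: pale wooden batten 36 wide (its y), 16 thick (z), lying along its x; origin at its very centre. A grey push-on cap of the same section, 30 long, on each end. Caps home: 170 long overall (ends at x = +85, -85), each cap covers 55 to 85 and its rim meets the thin dark ridge round the wood; a proud cap stands up to 12 farther out. About 110 g. Either end may lead, either flat side be up. May be absent
- batten2_cap_a (a joint): cap on the +x end of batten2: m pushed on from its loosest place; 0 = 12 mm proud, 0.012 = fully home. Starts 0 to 0.004. A tight sliding fit: takes about 5 N along the batten, and stays where it is left
- batten2_cap_b (a joint): cap on the -x end of batten2: m pushed on from its loosest place; 0 = 12 mm proud, 0.012 = fully home. Starts 0 to 0.004. A tight sliding fit: takes about 5 N along the batten, and stays where it is left
- batten3: pale wooden batten 36 wide (its y), 16 thick (z), lying along its x; origin at its very centre. A grey push-on cap of the same section, 30 long, on each end. Caps home: 170 long overall (ends at x = +85, -85), each cap covers 55 to 85 and its rim meets the thin dark ridge round the wood; a proud cap stands up to 12 farther out. About 110 g. Either end may lead, either flat side be up. May be absent
- batten3_cap_a (a joint): cap on the +x end of batten3: m pushed on from its loosest place; 0 = 12 mm proud, 0.012 = fully home. Starts 0 to 0.004. A tight sliding fit: takes about 5 N along the batten, and stays where it is left
- batten3_cap_b (a joint): cap on the -x end of batten3: m pushed on from its loosest place; 0 = 12 mm proud, 0.012 = fully home. Starts 0 to 0.004. A tight sliding fit: takes about 5 N along the batten, and stays where it is left
- batten4: pale wooden batten 36 wide (its y), 16 thick (z), lying along its x; origin at its very centre. A grey push-on cap of the same section, 30 long, on each end. Caps home: 170 long overall (ends at x = +85, -85), each cap covers 55 to 85 and its rim meets the thin dark ridge round the wood; a proud cap stands up to 12 farther out. About 110 g. Either end may lead, either flat side be up. May be absent
- batten4_cap_a (a joint): cap on the +x end of batten4: m pushed on from its loosest place; 0 = 12 mm proud, 0.012 = fully home. Starts 0 to 0.004. A tight sliding fit: takes about 5 N along the batten, and stays where it is left
- batten4_cap_b (a joint): cap on the -x end of batten4: m pushed on from its loosest place; 0 = 12 mm proud, 0.012 = fully home. Starts 0 to 0.004. A tight sliding fit: takes about 5 N along the batten, and stays where it is left
- rack: batten rack fixed to the bench: plywood base 285 x 90 x 12 thick (x = -125 to +160; origin on the bench). Battens go in lengthwise along its +x and lie flat in one pile between two side fences (52 apart inside, x = 0 to 75, tops 80 above the bench), inner ends against two rear posts (front faces at x = 60, 28 gap between them for the arm). The base from x = -125 to 0 is open at the sides
- rack_bay (a point): point on the top of the rack's base (12 above the bench) under the centre of a fully inserted batten, at x = -25 in the rack's frame, axes as the rack's. A home batten's centre stands 8, 24, 40 or 56 above it for the first to fourth in the pile
- rack_mouth (a point): middle of the open end of the rack's base, on its top; the rack's -x end
- holddown (a joint): weighted steel arm of the rack, 24 wide, hinged at x = 140, 50 above the bench, reaching towards the mouth; rad, 0 = down on its stop, grows as the free end rises (to 1.2). Presses with about 2 N by weight alone; falls back if let go. Its round nose rests on the pile; at 0 the nose's underside is 8 above the base. Reads about 0.07, 0.21, 0.36, 0.5 with one to four battens under it
- nose (a point): centre of the arm's round nose (radius 10), 110 from the hinge, over x = 30 of the rack when down
- lip (a point): near the tip of the arm's upturned lip, a straight ramp rising at 20 degrees from under the nose towards the mouth (to x = -27, underside there about 26 above the base with the arm down; both rise with the pile). A batten pushed level along +x meets the ramp and lifts the arm by itself, with 5 to 8 N
- stop: bench stop: bent steel bracket fixed to the bench with an upright plate 90 wide, 110 high, 8 thick. Origin on the bench at the foot of the middle of its flat face, which looks to its own -x; push along its +x. Firm enough to press caps against at any height of the face
- jar1: glass jar with steel lid, 72 diameter, 110 high, origin at its underside; to be left alone
- jar2: smaller glass jar, 60 diameter, 90 high, origin at its underside; to be left alone
- small_tray: empty wooden tray 120 x 160 x 35 high, origin at its underside; to be left alone
Not all that is in view belongs to the job. Leave any red look-alike of the batten2 alone.

How it is judged:
By the outcome, as a careful person would: the job done as asked, in the order asked, and still so for the second after the job is handed in, with the robot touching nothing.
Of batten1, batten2, batten3, batten4 only 3 to 4 are there at a start; the rules pass over those that are not, and their reading is None.
At some moment in a run one of batten1, batten2, batten3, batten4 may be knocked a few centimetres aside while the robot is not near it.
Once in a run the grip may slacken for a moment while it holds something.
It also fails if it takes over 210 s, if anything falls off the work surface, if the arm or the gripper's body presses on something with over 40 N, if the wrist force passes 120 N, or if a joint passes its speed limit or range.

## Robot

A 6-joint arm with a two-finger parallel gripper is mounted at the origin on the work surface. World frame = base frame: x ahead of the robot, y to its left, z up, the work surface at z = 0. Lengths are in m, angles in degrees, forces in N, time in s.
With the tool pointing down it reaches from about 0.35 to 0.875 m from the base axis. Payload 4.2 kg.
Tool frame: the origin (TCP) lies midway between the tips of the shut fingers; the grasp point (between the pads) lies 19 mm behind it; z points along the fingers, x is the direction in which the jaws open and shut, and the axes are right-handed (so a half turn about z gives the same grasp; the last joint's range is limited). The gripper opens to 87 mm and grips with 3 to 60 N. Pads are 19 mm wide; open, the fingers measure 117 mm over their backs; the gripper's body (75 mm by 190 mm) begins 51 mm behind the grasp point.
Start: joints at [85.577, 22.042, 0.453, 0, -68.411, -14.817], TCP at [0.206, 0.59, 0.223] pointing down, gripper open.
Joint ranges: [-179.83, 179.83], [-69.29, 118.12], [-61.27, 80.66], [-181.25, 117.63], [-171.15, -9.14], [-177.46, 177.46]. Speed limits (degrees/s): [159.86, 159.86, 180, 180, 180, 180].

## Interface

Orientations are given as a 3x3 rotation matrix whose columns are the frame's x, y, z axes.
In Python, from station import sense, capture, finish_job, find_in gives the robot as it stands.
- The arm moves only by the shell command python3 -m creep 'ROWS'. ROWS is JSON, a list of rows, each a list of 7 numbers: the shift along the tool's x, y, z in mm, then the turn, a rotation vector about the tool's x, y, z in degrees, then the opening, from 0 (shut) to 1 (fully open). A call has exactly 10 rows; each row shifts and turns the commanded pose from where the row before left it, along the tool's axes as they then stand; what a row does not reach is not made up. A row lasts 1/8 s, in which the tool goes at most 62.5 mm and 10.7 degrees, less where a joint would pass 70% of its speed; a pose out of reach is approached as far as the arm can. A call with a gripper value outside its range is refused whole. The fingers move at their own pace and stop on an object; the grip force is fixed at half the most. Time passes only in rows, so rows that do not move let the fingers close, or fill a call up. It gives the time, the measured TCP pose, the force and the opening at its end, in the units of the state.
- sense(): the state, without advancing time (a new reading comes with each control period).
- capture(name): name is "side" or "top"; returns a dict with "color" (480x640x3 uint8, blue, green, red), "vertical_fov" (degrees; the focal length in pixels is half the picture's height over the tangent of half this angle, whatever the lens; pixels are square), "cx", "cy" (the principal point, pixels), "k1" (the pictures are not rectified: a ray, as slopes to the right and down, at radius r is drawn at 1 + k1 r^2 times it, then the intrinsics apply), "R" (3x3) and "t" (3): a world point X has camera coordinates R X + t. Camera axes: x right, y down, z forward; pixel columns grow to the right and rows downward; lengths in m; the calibration is good to about 2 mm. A picture is of the moment at which its call begins. There is no depth.
- finish_job(): hands the job in, once; it reports no verdict.
Trained networks look in the newest picture that a camera, given by its name, has taken for a name from the list of things; names that differ only in an ending like _2 or _b are one class to them, and where a whole thing is asked for, a point or a joint stands for the part that bears it (a point fixed in the world has none). Each returns a list of dicts, best first, with "p" (0 to 1); they miss things now and then, are a little off and sometimes report something else, mostly with a low value. They report only what shows in the picture. A call takes as long as a camera call. They do not tell look-alikes from the thing itself.
- find_in(camera, name): "xy" ([column, row] in pixels, amid what is visible of it).
The state is a dict: "time_s": time; "joints": joint angles; "joint_velocities": joint speeds; "effort": joint torques, N m; "tcp_pos": TCP position; "ee_rot": TCP orientation; "wrist_force": force on the tool from outside, world axes, zero at the start; "moment": the same for the moment, N m; "gripper_width": opening from 0.0 (shut) to 1.0 (fully open).
Only numpy, scipy, OpenCV 4.12 (cv2) and the standard library are available. Lean on these libraries where they do the work, as an engineer would, in place of code of your own. Each camera call takes 0.05 s, during which the arm holds its last target. There are 200 camera calls.

## Working session

There is one attempt and no reset: what is moved stays moved. The work goes in short steps, Python scripts to look and compute and a shell command to move; the robot and the scene stay as the last step left them, time stands still between calls to the robot, and variables do not carry over. Pictures are saved under pics/ and viewed, about 12 in all and at most 16, crops included, and the job is handed in when it is done.

```bash
ls; mkdir -p pics; cat > h.py <<'E'
import numpy as np, cv2
from station import sense, capture, finish_job, find_in
def cam(n):
    c=capture(n); h=c["color"].shape[0]; c["f"]=h/2/np.tan(np.radians(c["vertical_fov"])/2)
    c["R"]=np.array(c["R"]);c["t"]=np.array(c["t"]); return c
def unproj(c,uv,z):
    d=np.array([(uv[0]-c["cx"])/c["f"],(uv[1]-c["cy"])/c["f"]]); s=d.copy()
    for _ in range(20): s=d/(1+c["k1"]*(s@s))
    r=c["R"].T@np.array([s[0],s[1],1]); o=-c["R"].T@c["t"]
    return o+r*(z-o[2])/r[2]
def proj(c,X):
    p=c["R"]@np.array(X)+c["t"]; s=p[:2]/p[2]; s=s*(1+c["k1"]*(s@s))
    return s*c["f"]+[c["cx"],c["cy"]]
E
python3 - <<'E'
from h import *
s=sense(); print({k:np.round(v,3).tolist() for k,v in s.items()})
for n in("top","side"):
    c=cam(n); cv2.imwrite(f"pics/{n}0.png",c["color"])
    print(n,c["vertical_fov"],c["k1"],c["cx"],c["cy"],(-c["R"].T@c["t"]).round(3),c["R"].round(3).tolist())
    for o in("batten1","rack","rack_bay","rack_mouth","nose","lip","stop","jar1","small_tray","batten1_cap_a"):
        print(o,[(np.round(d["xy"],1).tolist(),round(d["p"],2),unproj(c,d["xy"],0.01)[:2].round(3).tolist()) for d in find_in(n,o)])
E
```

```text
pics
{'time_s': 0.0, 'joints': [85.577, 22.091, 0.38, -0.028, -68.411, -14.815], 'joint_velocities': [-0.035, 0.108, -0.035, 0.051, -0.121, -0.02], 'effort': [0.001, -39.066, 18.74, 4.22, 0.011, -0.0], 'tcp_pos': [0.206, 0.59, 0.221], 'ee_rot': [[-0.33, -0.944, -0.001], [-0.944, 0.33, -0.002], [0.002, -0.0, -1.0]], 'wrist_force': [0.053, -0.301, -0.817], 'moment': [-0.009, -0.015, -0.009], 'gripper_width': 0.997}
top 50.122432511107974 -0.10215037759907315 320.5076763449717 245.69055735322854 [ 0.291 -0.035  1.427] [[0.021, -1.0, 0.011], [-0.986, -0.023, -0.166], [0.166, -0.008, -0.986]]
batten1 [([381.8, 329.9], 0.74, [0.3, -0.219]), ([295.1, 287.3], 0.67, [0.412, 0.021]), ([418.9, 208.3], 0.67, [0.644, -0.325]), ([386.6, 265.3], 0.63, [0.479, -0.232]), ([301.1, 245.7], 0.61, [0.529, 0.008]), ([480.4, 241.7], 0.61, [0.552, -0.5]), ([311.4, 212.6], 0.58, [0.624, -0.019])]
rack [([185.1, 253.5], 0.68, [0.499, 0.333])]
rack_bay [([188.5, 251.9], 0.72, [0.504, 0.323])]
rack_mouth [([188.3, 252.1], 0.77, [0.503, 0.324])]
nose [([181.3, 238.8], 0.64, [0.541, 0.346]), ([359.4, 264.1], 0.21
[... 998 characters left out ...]
, 0.58, [0.634, -0.106])]
rack_bay [([235.3, 177.6], 0.73, [0.506, 0.338]), ([255.1, 241.2], 0.21, [0.418, 0.09])]
rack_mouth [([325.6, 212.1], 0.68, [0.624, 0.071]), ([338.2, 263.6], 0.35, [0.539, -0.095]), ([288.1, 228.5], 0.21, [0.51, 0.078])]
nose [([241.8, 161.9], 0.71, [0.558, 0.39])]
lip [([374.3, 339.2], 0.74, [0.466, -0.318]), ([237.2, 168.0], 0.61, [0.533, 0.373])]
stop []
jar1 [([351.4, 178.9], 0.81, [0.765, 0.139]), ([401.1, 211.0], 0.56, [0.787, -0.044])]
small_tray [([238.9, 163.2], 0.72, [0.548, 0.389]), ([366.4, 423.9], 0.62, [0.325, -0.464])]
batten1_cap_a [([288.9, 230.3], 0.68, [0.508, 0.072]), ([334.9, 262.3], 0.55, [0.535, -0.087]), ([431.0, 294.8], 0.42, [0.651, -0.3])]
```

View pics/top0.png

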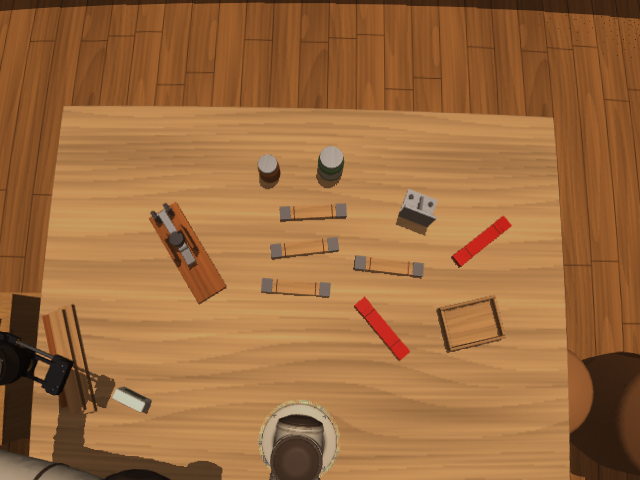

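View pics/side0.png

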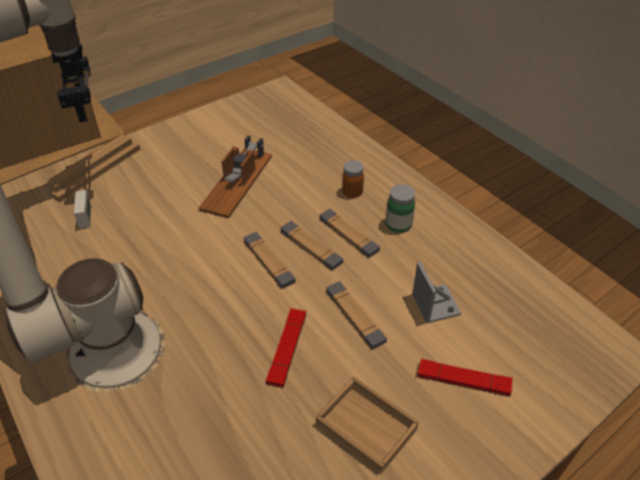

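Four battens in the top view, at about (313,213), (305,247), (389,266) and (296,288). The red look-alikes are at (382,329) and (481,241), the rack at (187,252) with its mouth lower right, and the stop at (418,208) facing the robot. Next I measure exact poses.

```bash
cat >> h.py <<'E'
def battens(n="top",z=0.016,verbose=False):
    """wood+caps pose from dark-grey cap blobs; returns list of (cap1,cap2) px centroids in the bench region"""
    c=cam(n); hsv=cv2.cvtColor(c["color"],cv2.COLOR_BGR2HSV)
    m=((hsv[...,1]<75)&(hsv[...,2]>45)&(hsv[...,2]<140)).astype(np.uint8)
    k,l,st,ce=cv2.connectedComponentsWithStats(m)
    P=[(unproj(c,ce[i],z)[:2],st[i,4],ce[i]) for i in range(1,k) if 40<=st[i,4]<=260]
    return c,m,P
def pairs(P,lo=.125,hi=.18):
    out=[]
    for i in range(len(P)):
        for j in range(i+1,len(P)):
            d=P[j][0]-P[i][0]; L=np.linalg.norm(d)
            if lo<L<hi: out.append((L,(P[i][0]+P[j][0])/2,np.degrees(np.arctan2(d[1],d[0]))%180,P[i][1],P[j][1]))
    return out
E
python3 - <<'E'
from h import *
for n in("top","side"):
    c,m,P=battens(n)
    for q in pairs(P): print(n,[np.round(v,3) for v in q])
    if n=="top":
        im=c["color"]
        a=cv2.resize(im[190:310,140:240],None,fx=4,fy=4,interpolation=cv2.INTER_CUBIC)
        b=cv2.resize(im[180:240,390:450],None,fx=6,fy=6,interpolation=cv2.INTER_CUBIC)
        o=np.zeros((480,770,3),np.uint8); o[:,:400]=a; o[:360,405:765]=b; cv2.imwrite("pics/z1.png",o)
    else:
        im=c["color"]
        a=cv2.resize(im[130:220,195:280],None,fx=4.6,fy=4.6,interpolation=cv2.INTER_CUBIC)
        b=cv2.resize(im[255:330,400:470],None,fx=5,fy=5,interpolation=cv2.INTER_CUBIC)
        o=np.zeros((420,760,3),np.uint8); o[:a.shape[0],:a.shape[1]]=a; o[:b.shape[0],400:400+b.shape[1]]=b; cv2.imwrite("pics/z2.png",o)
E
```

```text
top [np.float64(0.158), array([ 0.626, -0.022]), np.float64(94.582), np.int32(128), np.int32(128)]
top [np.float64(0.158), array([ 0.559, -0.129]), np.float64(20.514), np.int32(128), np.int32(137)]
top [np.float64(0.164), array([ 0.551, -0.315]), np.float64(1.515), np.int32(55), np.int32(125)]
top [np.float64(0.162), array([ 0.577, -0.011]), np.float64(57.972), np.int32(128), np.int32(132)]
top [np.float64(0.143), array([0.551, 0.375]), np.float64(41.668), np.int32(41), np.int32(156)]
top [np.float64(0.159), array([ 0.524, -0.001]), np.float64(97.743), np.int32(132), np.int32(131)]
top [np.float64(0.128), array([ 0.471, -0.07 ]), np.float64(170.834), np.int32(132), np.int32(132)]
top [np.float64(0.173), array([0.461, 0.009]), np.float64(52.664), np.int32(131), np.int32(132)]
top [np.float64(0.162), array([ 0.477, -0.237]), np.float64(84.487), np.int32(137), np.int32(125)]
top [np.float64(0.16), array([0.412, 0.02 ]), np.float64(87.261), np.int32(132), np.int32(132)]
side [np.float64(0.149), array([0.566, 0.394]), np.float64(39.208), np.int32(104), np.int32(154)]
side [np.float64(0.161), array([ 0.623, -0.025]), np.float64(94.138), np.int32(107), np.int32(169)]
side [np.float64(0.164), array([ 0.574, -0.014]), np.float64(58.344), np.int32(107), np.int32(178)]
side [np.float64(0.162), array([ 0.52 , -0.004]), np.float64(97.883), np.int32(115), np.int32(178)]
side [np.float64(0.175), array([0.457, 0.006]), np.float64(53.479), np.int32(115), np.int32(187)]
side [np.float64(0.164), array([0.409, 0.018]), np.float64(87.169), np.int32(114), np.int32(187)]
side [np.float64(0.156), array([ 0.555, -0.131]), np.float64(19.312), np.int32(169), np.int32(154)]
side [np.float64(0.128), array([ 0.468, -0.074]), np.float64(170.889), np.int32(178), np.int32(187)]
side [np.float64(0.164), array([ 0.474, -0.239]), np.float64(84.536), np.int32(154), np.int32(240)]
```

View pics/z1.png

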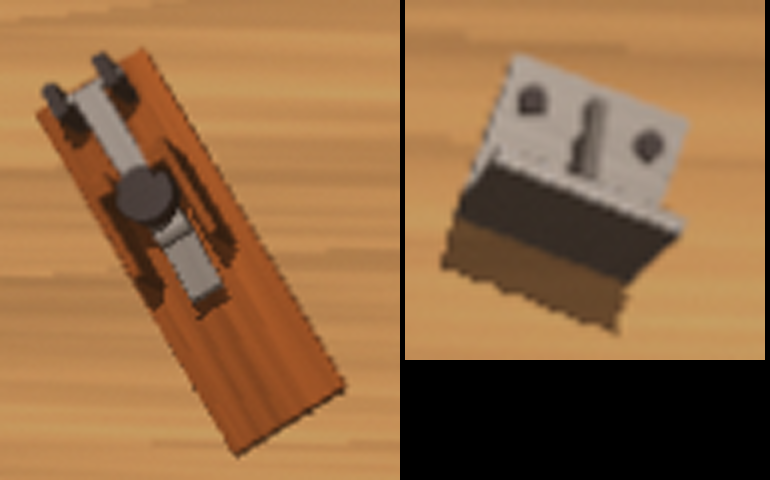

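View pics/z2.png

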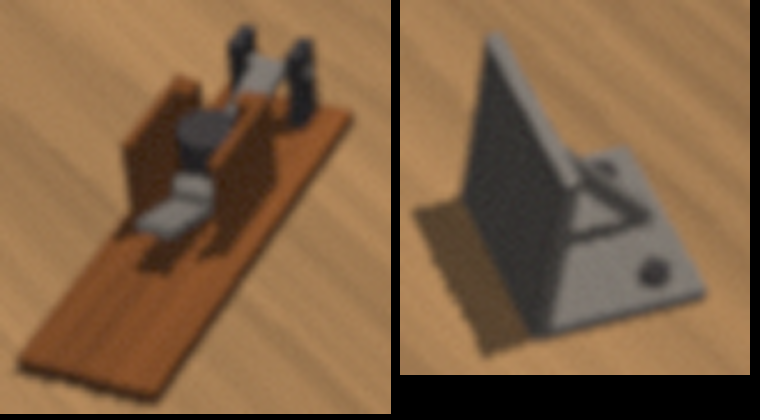

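```bash
python3 - <<'E'
from h import *
T=cam("top");S=cam("side")
for z,c,L in((.012,T,[(199.2,303.5),(226,286.7),(175.5,202),(149.2,218.5)]),(.012,S,[(199.8,208.5),(229.5,215),(271.5,155)])):
    print("rack",[unproj(c,p,z)[:2].round(4).tolist() for p in L])
for z,c,L in((.11,T,[(404.2,206.9),(435.8,218.5)]),(0,T,[(399.2,215.8),(427.5,227.2)]),(0,S,[(413,295),(427,322)]),(.11,S,[(418,262.6),(434,292.6)])):
    P=[unproj(c,p,z)[:2] for p in L]; d=P[1]-P[0]
    print("stop",[p.round(4).tolist() for p in P],"mid",(P[0]+P[1])/2,np.hypot(*d),"normal ang",np.degrees(np.arctan2(d[1],d[0]))+90)
E
```

```text
rack [[0.3605, 0.2844], [0.4087, 0.2124], [0.6465, 0.3698], [0.5969, 0.4423]]
rack [[0.3626, 0.2803], [0.4137, 0.2105], [0.6439, 0.3635]]
stop [[0.6223, -0.265], [0.593, -0.3491]] mid [ 0.6076691  -0.30705129] 0.08902312963769347 normal ang -19.22583023270785
stop [[0.6234, -0.2696], [0.5921, -0.3508]] mid [ 0.6077687  -0.31021912] 0.08703589956866509 normal ang -21.063242623957763
stop [[0.6239, -0.2701], [0.596, -0.3473]] mid [ 0.60994399 -0.30867193] 0.08207658302461253 normal ang -19.866943024720072
stop [[0.6237, -0.2691], [0.5922, -0.3527]] mid [ 0.60797621 -0.31088004] 0.08931386227428305 normal ang -20.66173142246531
```

```bash
cat >> h.py <<'E'
def go(x,y,z,a):
    """a = world direction (deg) from grip to leading end A; tool x at a+90. prints turn about tool z, then shift in turned tool axes"""
    s=sense(); R=np.array(s["ee_rot"]); p=np.array(s["tcp_pos"])
    phi=np.degrees(np.arctan2(R[1,0],R[0,0])); d=(a+90-phi+180)%360-180
    f=np.radians(a+90); tx=np.array([np.cos(f),np.sin(f),0]); ty=np.array([np.sin(f),-np.cos(f),0])
    v=(np.array([x,y,z])-p)*1000
    print(f"t={s['time_s']:.1f} tcp={p.round(4)} a={(phi-90)%360:.1f} j6={s['joints'][5]:.0f} w={s['gripper_width']:.2f} F={np.round(s['wrist_force'],1)} | turn_z {-d:.1f} shift [{v@tx:.1f},{v@ty:.1f},{-v[2]:.1f}]")
STOP=np.array([.608,-.309]); SA=-20.2; RA=33.6
def along(p,a,dist): return np.array(p)+dist*np.array([np.cos(np.radians(a)),np.sin(np.radians(a))])
E
python3 -c "
from h import *
go(*along([.4755,-.238],84.5,-.036),.08,84.5)"
```

```text
t=1.3 tcp=[0.2059 0.5901 0.2225] a=160.8 j6=-15 w=1.00 F=[-0.1  0.2 -0.8] | turn_z 76.3 shift [-347.7,-834.4,142.5]
```

```bash
python3 -m creep '[[0,0,0,0,0,9.5,1],[0,0,0,0,0,9.5,1],[0,0,0,0,0,9.5,1],[0,0,0,0,0,9.5,1],[0,0,0,0,0,9.5,1],[0,0,0,0,0,9.5,1],[0,0,0,0,0,9.5,1],[0,0,0,0,0,9.8,1],[-23,-55,0,0,0,0,1],[-23,-55,0,0,0,0,1]]' && python3 -m creep '[[-23,-55,0,0,0,0,1],[-23,-55,0,0,0,0,1],[-23,-55,0,0,0,0,1],[-23,-55,0,0,0,0,1],[-23,-55,0,0,0,0,1],[-23,-55,10,0,0,0,1],[-23,-55,30,0,0,0,1],[-23,-55,30,0,0,0,1],[-23,-55,30,0,0,0,1],[-23,-55,20,0,0,0,1]]'; python3 -c "
from h import *
go(*along([.4755,-.238],84.5,-.036),.004,84.5)"
```

```text
time_s: 2.55
tcp_pos: [0.2413, 0.475, 0.2221]
ee_rot: [[-0.995, 0.096, 0.0], [0.096, 0.995, -0.001], [-0.0, -0.001, -1.0]]
wrist_force: [1.5, -0.3, 0.7]
gripper_width: 1.0
time_s: 3.8
tcp_pos: [0.4138, -0.0841, 0.1078]
ee_rot: [[-0.995, 0.096, 0.001], [0.096, 0.995, -0.0], [-0.001, 0.0, -1.0]]
wrist_force: [0.8, 0.8, 0.4]
gripper_width: 1.002
t=3.8 tcp=[ 0.4138 -0.0841  0.1078] a=84.5 j6=-16 w=1.00 F=[0.8 0.8 0.4] | turn_z 0.0 shift [-76.2,-183.3,103.8]
```

```bash
python3 -m creep '[[-19,-46,0,0,0,0,1],[-19,-46,0,0,0,0,1],[-19,-46,10,0,0,0,1],[-19,-45,15,0,0,0,1],[0,0,20,0,0,0,1],[0,0,20,0,0,0,1],[0,0,15,0,0,0,1],[0,0,14,0,0,0,1],[0,0,8,0,0,0,1],[0,0,0,0,0,0,1]]' && python3 -c "
from h import *
go(*along([.4755,-.238],84.5,-.036),.004,84.5)" && python3 -m creep '[[0,0,2,0,0,0,0.2],[0,0,0,0,0,0,0],[0,0,0,0,0,0,0],[0,0,0,0,0,0,0],[0,0,0,0,0,0,0],[0,0,0,0,0,0,0],[0,0,0,0,0,0,0],[0,0,0,0,0,0,0],[0,0,-20,0,0,0,0],[0,0,-40,0,0,0,0]]'; python3 -c "
from h import *
go(*along(STOP,SA,-.126-.010),.062,SA)"
```

```text
time_s: 5.05
tcp_pos: [0.4713, -0.2716, 0.006]
ee_rot: [[-0.995, 0.096, -0.001], [0.096, 0.995, 0.0], [0.001, 0.0, -1.0]]
wrist_force: [0.9, 0.2, -0.1]
gripper_width: 1.001
t=5.0 tcp=[ 0.4713 -0.2716  0.006 ] a=84.5 j6=7 w=1.00 F=[ 0.9  0.2 -0.1] | turn_z -0.0 shift [-1.0,-2.2,2.0]
time_s: 6.3
tcp_pos: [0.4694, -0.2711, 0.063]
ee_rot: [[-0.995, 0.097, -0.006], [0.097, 0.995, 0.002], [0.006, 0.001, -1.0]]
wrist_force: [1.7, -0.1, -0.2]
gripper_width: 0.414
t=6.3 tcp=[ 0.4694 -0.2711  0.063 ] a=84.4 j6=7 w=0.41 F=[ 1.7 -0.1 -0.2] | turn_z 104.6 shift [12.3,7.2,1.0]
```

```bash
python3 -m creep '[[0,0,0,0,0,10.5,0],[0,0,0,0,0,10.5,0],[0,0,0,0,0,10.5,0],[0,0,0,0,0,10.5,0],[0,0,0,0,0,10.5,0],[0,0,0,0,0,10.5,0],[0,0,0,0,0,10.5,0],[0,0,0,0,0,10.5,0],[0,0,0,0,0,10.3,0],[0,0,0,0,0,10.3,0]]' && python3 -c "
from h import *
go(*along(STOP,SA,-.126-.010),.062,SA)
for n in('top','side'):
    c=cam(n); u,v=proj(c,[.54,-.29,.06]).astype(int); cv2.imwrite(f'pics/{n}1.png',cv2.resize(c['color'][v-50:v+50,u-65:u+65],None,fx=5,fy=5,interpolation=cv2.INTER_CUBIC)); print(u,v)
a=cv2.imread('pics/top1.png');b=cv2.imread('pics/side1.png');cv2.imwrite('pics/z3.png',cv2.resize(np.hstack([a,b]),(800,308)))
"
```

```text
time_s: 7.55
tcp_pos: [0.4706, -0.2715, 0.0638]
ee_rot: [[0.35, 0.937, -0.002], [0.937, -0.35, 0.001], [0.0, -0.002, -1.0]]
wrist_force: [-0.1, -0.4, -0.7]
gripper_width: 0.411
t=7.5 tcp=[ 0.4706 -0.2715  0.0638] a=339.5 j6=-98 w=0.41 F=[-0.1 -0.4 -0.7] | turn_z -0.3 shift [12.2,5.9,1.8]
410 241
393 300
```

View pics/z3.png

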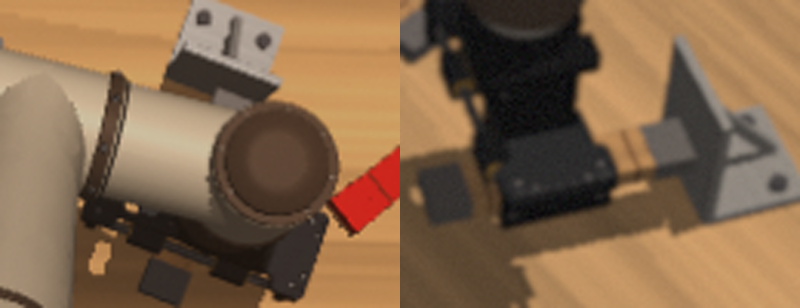

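```bash
python3 -m creep '[[6,1,0,0,0,0,0],[6,1,0,0,0,0,0],[0,1,0,0,0,0,0],[0,1,0,0,0,0,0],[0,1,0,0,0,0,0],[0,1,0,0,0,0,0],[0,1,0,0,0,0,0],[0,1,0,0,0,0,0],[0,1,0,0,0,0,0],[0,1,0,0,0,0,0]]' && python3 -m creep '[[0,1,0,0,0,0,0],[0,1,0,0,0,0,0],[0,1,0,0,0,0,0],[0,1,0,0,0,0,0],[0,1,0,0,0,0,0],[0,1,0,0,0,0,0],[0,0,0,0,0,0,0],[0,0,0,0,0,0,0],[0,0,0,0,0,0,0],[0,0,0,0,0,0,0]]';python3 -c "
from h import *
go(*along(STOP,SA,-.121),.062,SA)"
```

```text
time_s: 8.9
tcp_pos: [0.485, -0.264, 0.0644]
ee_rot: [[0.344, 0.939, -0.0], [0.939, -0.344, -0.0], [-0.0, -0.0, -1.0]]
wrist_force: [-0.2, -0.1, -0.7]
gripper_width: 0.415
time_s: 10.15
tcp_pos: [0.4898, -0.2659, 0.0641]
ee_rot: [[0.345, 0.939, -0.002], [0.939, -0.345, 0.0], [-0.0, -0.002, -1.0]]
wrist_force: [-5.7, 1.8, -0.6]
gripper_width: 0.408
t=10.2 tcp=[ 0.4898 -0.2659  0.0641] a=339.8 j6=-98 w=0.41 F=[-5.7  1.8 -0.6] | turn_z 0.0 shift [0.3,4.8,2.1]
```

```bash
python3 -m creep '[[0,1,0,0,0,0,0],[0,1,0,0,0,0,0],[0,1,0,0,0,0,0],[0,1,0,0,0,0,0],[0,1,0,0,0,0,0],[0,0,0,0,0,0,0],[0,0,0,0,0,0,0],[0,0,0,0,0,0,0],[0,0,0,0,0,0,0],[0,0,0,0,0,0,0]]' | grep -E "pos|force" && python3 -m creep '[[0,1,0,0,0,0,0],[0,1,0,0,0,0,0],[0,1,0,0,0,0,0],[0,0,0,0,0,0,0],[0,0,0,0,0,0,0],[0,0,0,0,0,0,0],[0,0,0,0,0,0,0],[0,0,0,0,0,0,0],[0,0,0,0,0,0,0],[0,0,0,0,0,0,0]]' | grep -E "pos|force"
```

```text
tcp_pos: [0.4947, -0.2677, 0.0642]
wrist_force: [-5.2, 0.7, -0.1]
tcp_pos: [0.496, -0.2683, 0.0638]
wrist_force: [-6.4, 2.2, -0.4]
```

```bash
python3 -m creep '[[0,1,0,0,0,0,0],[0,1,0,0,0,0,0],[0,1,0,0,0,0,0],[0,0,0,0,0,0,0],[0,0,0,0,0,0,0],[0,0,0,0,0,0,0],[0,0,0,0,0,0,0],[0,0,0,0,0,0,0],[0,0,0,0,0,0,0],[0,0,0,0,0,0,0]]' | grep -E "pos|force"&& python3 -m creep '[[0,1,0,0,0,0,0],[0,1,0,0,0,0,0],[0,1,0,0,0,0,0],[0,0,0,0,0,0,0],[0,0,0,0,0,0,0],[0,0,0,0,0,0,0],[0,0,0,0,0,0,0],[0,0,0,0,0,0,0],[0,0,0,0,0,0,0],[0,0,0,0,0,0,0]]' | grep -E "pos|force"
```

```text
tcp_pos: [0.496, -0.2687, 0.063]
wrist_force: [-12.0, 3.6, 1.1]
tcp_pos: [0.4961, -0.2693, 0.0622]
wrist_force: [-14.8, 3.2, 1.6]
```

```bash
python3 -m creep '[[0,-12,0,0,0,0,0],[0,-12,0,0,0,0,0],[0,0,0,0,0,-10,0],[0,0,0,0,0,-10,0],[0,0,0,0,0,-10,0],[0,0,0,0,0,-10,0],[0,0,0,0,0,-10,0],[0,0,0,0,0,-10,0],[0,0,0,0,0,-10,0],[0,0,0,0,0,-10,0]]' >/dev/null&& python3 -m creep '[[0,0,0,0,0,-10,0],[0,0,0,0,0,-10,0],[0,0,0,0,0,-10,0],[0,0,0,0,0,-10,0],[0,0,0,0,0,-10,0],[0,0,0,0,0,-10,0],[0,0,0,0,0,-10,0],[0,0,0,0,0,-10,0],[0,0,0,0,0,-10,0],[0,0,0,0,0,-10,0]]' ;python3 -c "
from h import *
go(*along(STOP,SA,-.070),.062,SA+180)"
```

```text
time_s: 17.65
tcp_pos: [0.4832, -0.2628, 0.0654]
ee_rot: [[-0.338, -0.941, 0.005], [-0.941, 0.338, -0.001], [-0.0, -0.005, -1.0]]
wrist_force: [0.1, -0.3, -1.2]
gripper_width: 0.408
t=17.6 tcp=[ 0.4832 -0.2628  0.0654] a=160.2 j6=82 w=0.41 F=[ 0.1 -0.3 -1.2] | turn_z 0.4 shift [0.3,-63.1,3.4]
```

```bash
python3 -m creep '[[0,-20,1,0,0,0.4,0],[0,-25,1,0,0,0,0],[0,-15,0,0,0,0,0],[0,-2,0,0,0,0,0],[0,-1,0,0,0,0,0],[0,-1,0,0,0,0,0],[0,-1,0,0,0,0,0],[0,-1,0,0,0,0,0],[0,-1,0,0,0,0,0],[0,-1,0,0,0,0,0]]' |grep -E "pos|force" && python3 -m creep '[[0,-1,0,0,0,0,0],[0,-1,0,0,0,0,0],[0,-1,0,0,0,0,0],[0,-1,0,0,0,0,0],[0,-1,0,0,0,0,0],[0,-1,0,0,0,0,0],[0,0,0,0,0,0,0],[0,0,0,0,0,0,0],[0,0,0,0,0,0,0],[0,0,0,0,0,0,0]]'|grep -E "pos|force"
python3 -c "
from h import *
go(*along(STOP,SA,-.051),.062,SA+180)"
```

```text
tcp_pos: [0.545, -0.2863, 0.0624]
wrist_force: [0.1, 0.3, -1.4]
tcp_pos: [0.5505, -0.2884, 0.0624]
wrist_force: [-0.8, 0.3, -1.8]
t=20.1 tcp=[ 0.5505 -0.2884  0.0624] a=159.5 j6=82 w=0.41 F=[-0.8  0.3 -1.8] | turn_z -0.3 shift [-0.5,-10.1,0.4]
```

```bash
python3 -m creep '[[0,-1,0,0,0,-0.3,0],[0,-1,0,0,0,0,0],[0,-1,0,0,0,0,0],[0,-1,0,0,0,0,0],[0,-1,0,0,0,0,0],[0,-1,0,0,0,0,0],[0,-1,0,0,0,0,0],[0,-1,0,0,0,0,0],[0,0,0,0,0,0,0],[0,0,0,0,0,0,0]]'|grep -E "pos|force"; python3 -m creep '[[0,-1,0,0,0,0,0],[0,-1,0,0,0,0,0],[0,-1,0,0,0,0,0],[0,-1,0,0,0,0,0],[0,0,0,0,0,0,0],[0,0,0,0,0,0,0],[0,0,0,0,0,0,0],[0,0,0,0,0,0,0],[0,0,0,0,0,0,0],[0,0,0,0,0,0,0]]'|grep -E "pos|force"
python3 -c "
from h import *
go(*along(STOP,SA,-.051),.062,SA+180)"
```

```text
tcp_pos: [0.5568, -0.2909, 0.0619]
wrist_force: [-5.4, 0.5, 0.7]
tcp_pos: [0.5608, -0.2924, 0.0619]
wrist_force: [-3.9, 0.5, -0.7]
t=22.6 tcp=[ 0.5608 -0.2924  0.0619] a=159.7 j6=83 w=0.41 F=[-3.9  0.5 -0.7] | turn_z -0.1 shift [-0.7,1.0,-0.1]
```

```bash
python3 -m creep '[[0,-1,0,0,0,0,0],[0,-1,0,0,0,0,0],[0,-1,0,0,0,0,0],[0,-1,0,0,0,0,0],[0,0,0,0,0,0,0],[0,0,0,0,0,0,0],[0,0,0,0,0,0,0],[0,0,0,0,0,0,0],[0,0,0,0,0,0,0],[0,0,0,0,0,0,0]]'|grep -E "pos|force"; python3 -m creep '[[0,-1,0,0,0,0,0],[0,-1,0,0,0,0,0],[0,-1,0,0,0,0,0],[0,-1,0,0,0,0,0],[0,0,0,0,0,0,0],[0,0,0,0,0,0,0],[0,0,0,0,0,0,0],[0,0,0,0,0,0,0],[0,0,0,0,0,0,0],[0,0,0,0,0,0,0]]'|grep -E "pos|force"
python3 -c "
from h import *
go(*along(STOP,SA,-.051),.062,SA+180)"
```

```text
tcp_pos: [0.5613, -0.2927, 0.0611]
wrist_force: [-9.8, 4.2, 1.5]
tcp_pos: [0.5615, -0.2931, 0.0602]
wrist_force: [-15.4, 6.1, 4.1]
t=25.1 tcp=[ 0.5615 -0.2931  0.0602] a=159.7 j6=83 w=0.41 F=[-15.4   6.1   4.1] | turn_z -0.1 shift [-1.1,1.9,-1.8]
```

```bash
python3 -m creep '[[0,15,0,0,0,0,0],[0,45,-10,0,0,0,0],[0,45,-20,0,0,0,0],[0,0,-20,0,0,10.5,0],[0,0,-10,0,0,10.5,0],[0,0,0,0,0,10.5,0],[0,0,0,0,0,10.5,0],[0,0,0,0,0,10.5,0],[0,0,0,0,0,10.5,0],[0,0,0,0,0,10.5,0]]' |grep pos&& python3 -m creep '[[0,0,0,0,0,10.5,0],[0,0,0,0,0,10.5,0],[0,0,0,0,0,10.5,0],[0,0,0,0,0,10.5,0],[0,0,0,0,0,10.5,0],[0,0,0,0,0,0,0],[0,0,0,0,0,0,0],[0,0,0,0,0,0,0],[0,0,0,0,0,0,0],[0,0,0,0,0,0,0]]' ;python3 -c "
from h import *
go(.352,.225,.12,RA)"
```

```text
tcp_pos: [0.4732, -0.2595, 0.1233]
time_s: 27.65
tcp_pos: [0.4708, -0.259, 0.1224]
ee_rot: [[-0.556, 0.831, 0.0], [0.831, 0.556, -0.0], [-0.0, 0.0, -1.0]]
wrist_force: [-0.3, -0.3, -2.1]
gripper_width: 0.41
t=27.6 tcp=[ 0.4708 -0.259   0.1224] a=33.8 j6=-45 w=0.41 F=[-0.3 -0.3 -2.1] | turn_z 0.2 shift [468.9,168.9,2.4]
```

```bash
python3 -m creep '[[20,7,0,0,0,0.2,0],[50,18,0,0,0,0,0],[50,18,0,0,0,0,0],[50,18,0,0,0,0,0],[50,18,0,0,0,0,0],[50,18,0,0,0,0,0],[50,18,0,0,0,0,0],[50,18,0,0,0,0,0],[50,18,0,0,0,0,0],[49,18,0,0,0,0,0]]' |grep pos; python3 -m creep '[[0,0,20,0,0,0,0],[0,0,20,0,0,0,0],[0,0,20,0,0,0,0],[0,0,10,0,0,0,0],[0,0,10,0,0,0,0],[0,0,5,0,0,0,0],[0,0,5,0,0,0,0],[0,0,0,0,0,0,0],[0,0,0,0,0,0,0],[0,0,0,0,0,0,0]]' ;python3 -c "
from h import *
go(.352,.225,.018,RA)
I=[]
for n in('top','side'):
    c=cam(n); u,v=proj(c,[.46,.29,.03]).astype(int); I.append(cv2.resize(c['color'][v-50:v+50,u-65:u+65],(520,400),interpolation=cv2.INTER_CUBIC)); print(u,v)
cv2.imwrite('pics/z4.png',cv2.resize(np.hstack(I),(800,308)))
"
```

```text
tcp_pos: [0.3517, 0.2271, 0.1228]
time_s: 30.15
tcp_pos: [0.3524, 0.2254, 0.0326]
ee_rot: [[-0.553, 0.833, 0.0], [0.833, 0.553, 0.001], [0.0, 0.001, -1.0]]
wrist_force: [0.5, -0.4, -0.9]
gripper_width: 0.41
t=30.1 tcp=[0.3524 0.2254 0.0326] a=33.6 j6=-111 w=0.41 F=[ 0.5 -0.4 -0.9] | turn_z -0.0 shift [-0.1,-0.6,14.6]
197 266
228 187
```

View pics/z4.png

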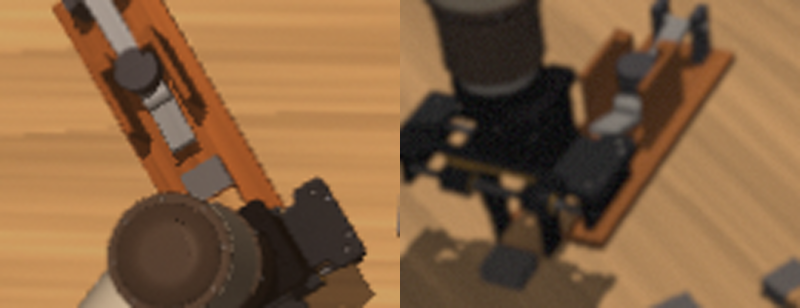

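```bash
python3 -m creep '[[0,0,4,0,0,0,0],[0,0,4,0,0,0,0],[0,0,3,0,0,0,0],[0,0,2,0,0,0,0],[0,0,0,0,0,0,0],[0,0,0,0,0,0,0],[0,0,0,0,0,0,0],[0,0,0,0,0,0,0],[0,0,0,0,0,0,0],[0,0,0,0,0,0,0]]' |grep -E "pos|force"; python3 -m creep '[[0,7,0,0,0,0,0],[0,7,0,0,0,0,0],[0,7,0,0,0,0,0],[0,7,0,0,0,0,0],[0,7,0,0,0,0,0],[0,7,0,0,0,0,0],[0,7,0,0,0,0,0],[0,0,0,0,0,0,0],[0,0,0,0,0,0,0],[0,0,0,0,0,0,0]]'; python3 -c "
from h import *
go(.352+.105*.833,.225+.105*.553,.018,RA)
"
```

```text
tcp_pos: [0.3523, 0.2252, 0.0194]
wrist_force: [-0.2, -0.2, -1.9]
time_s: 32.75
tcp_pos: [0.3929, 0.2521, 0.0194]
ee_rot: [[-0.553, 0.833, -0.0], [0.833, 0.553, -0.0], [-0.0, -0.0, -1.0]]
wrist_force: [0.5, -0.3, -1.8]
gripper_width: 0.411
t=32.8 tcp=[0.3929 0.2521 0.0194] a=33.6 j6=-109 w=0.41 F=[ 0.5 -0.3 -1.8] | turn_z -0.0 shift [-0.0,55.9,1.4]
```

```bash
python3 -m creep '[[0,6,0,0,0,0,0],[0,6,0,0,0,0,0],[0,6,0,0,0,0,0],[0,6,0,0,0,0,0],[0,6,0,0,0,0,0],[0,6,0,0,0,0,0],[0,6,0,0,0,0,0],[0,0,0,0,0,0,0],[0,0,0,0,0,0,0],[0,0,0,0,0,0,0]]' |grep -E "pos|force|wid"; python3 -m creep '[[0,2,0,0,0,0,0],[0,2,0,0,0,0,0],[0,2,0,0,0,0,0],[0,2,0,0,0,0,0],[0,2,0,0,0,0,0],[0,2,0,0,0,0,0],[0,0,0,0,0,0,0],[0,0,0,0,0,0,0],[0,0,0,0,0,0,0],[0,0,0,0,0,0,0]]'|grep -E "pos|force|wid"; python3 -c "
from h import *
go(.352+.105*.833,.225+.105*.553,.018,RA)
"
```

```text
tcp_pos: [0.4285, 0.2761, 0.0197]
wrist_force: [1.1, 0.9, -3.0]
gripper_width: 0.408
tcp_pos: [0.4384, 0.2824, 0.0195]
wrist_force: [0.2, -0.5, -2.9]
gripper_width: 0.413
t=35.2 tcp=[0.4384 0.2824 0.0195] a=33.6 j6=-107 w=0.41 F=[ 0.2 -0.5 -2.9] | turn_z -0.0 shift [-0.1,1.2,1.5]
```

```bash
python3 -m creep '[[0,1,0,0,0,0,0],[0,1,0,0,0,0,0],[0,1,0,0,0,0,0],[0,1,0,0,0,0,0],[0,1,0,0,0,0,0],[0,1,0,0,0,0,0],[0,0,0,0,0,0,0],[0,0,0,0,0,0,0],[0,0,0,0,0,0,0],[0,0,0,0,0,0,0]]'|grep -E "pos|force|wid"; python3 -c "
from h import *
go(.352+.105*.833,.225+.105*.553,.018,RA)
I=[]
for n in('top','side'):
    c=cam(n); u,v=proj(c,[.50,.32,.03]).astype(int); I.append(cv2.resize(c['color'][v-50:v+50,u-65:u+65],(520,400),interpolation=cv2.INTER_CUBIC)); print(u,v)
cv2.imwrite('pics/z5.png',cv2.resize(np.hstack(I),(800,308)))
"
```

```text
tcp_pos: [0.4425, 0.2849, 0.0191]
wrist_force: [-3.9, -1.7, -1.7]
gripper_width: 0.414
t=36.5 tcp=[0.4425 0.2849 0.0191] a=33.5 j6=-107 w=0.41 F=[-3.9 -1.7 -1.7] | turn_z -0.1 shift [0.2,-3.5,1.1]
187 252
236 176
```

View pics/z5.png

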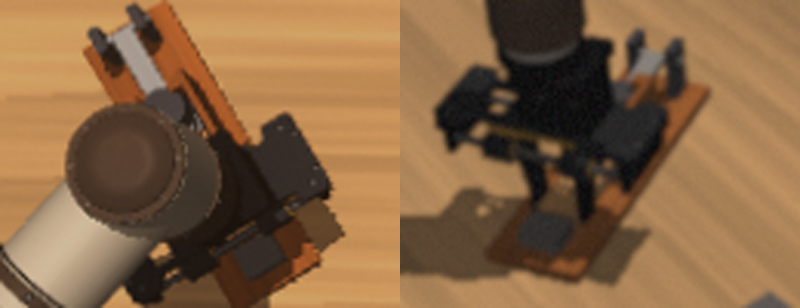

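```bash
python3 -m creep '[[0,1,0,0,0,0,0],[0,1,0,0,0,0,0],[0,1,0,0,0,0,0],[0,1,0,0,0,0,0],[0,0,0,0,0,0,0],[0,0,0,0,0,0,0],[0,0,0,0,0,0,0],[0,0,0,0,0,0,0],[0,0,0,0,0,0,0],[0,0,0,0,0,0,0]]'|grep -E "pos|force|wid"; python3 -c "
from h import *
go(.352+.105*.833,.225+.105*.553,.018,RA)"
```

```text
tcp_pos: [0.4427, 0.2846, 0.0182]
wrist_force: [-11.8, -3.4, -1.2]
gripper_width: 0.411
t=37.9 tcp=[0.4427 0.2846 0.0182] a=33.5 j6=-107 w=0.41 F=[-11.8  -3.4  -1.2] | turn_z -0.1 shift [0.5,-3.6,0.2]
```

```bash
python3 -m creep '[[0,-3,0,0,0,0,0.2],[0,-2,0,0,0,0,0.6],[0,0,0,0,0,0,1],[0,0,0,0,0,0,1],[0,0,0,0,0,0,1],[0,0,-15,0,0,0,1],[0,0,-40,0,0,0,1],[0,-30,-40,0,0,0,1],[-20,-40,-10,0,0,0,1],[-50,0,0,0,0,0,1]]'; python3 -c "
from h import *
go(*along([.524,-.001],97.7,-.036),.06,97.7)
for n in('top','side'):
    c,m,P=battens(n)
    for q in pairs(P,.15,.17): print(n,[np.round(v,3) for v in q])
I=[]
for n in('top','side'):
    c=cam(n); u,v=proj(c,[.47,.28,.03]).astype(int); I.append(cv2.resize(c['color'][v-50:v+50,u-65:u+65],(520,400),interpolation=cv2.INTER_CUBIC)); print(u,v)
cv2.imwrite('pics/z6.png',cv2.resize(np.hstack(I),(800,308)))
"
```

```text
time_s: 39.1
tcp_pos: [0.4214, 0.1877, 0.127]
ee_rot: [[-0.557, 0.831, 0.003], [0.831, 0.557, 0.003], [0.001, 0.004, -1.0]]
wrist_force: [0.8, 0.5, -0.6]
gripper_width: 1.0
t=39.1 tcp=[0.4214 0.1877 0.127 ] a=33.8 j6=-100 w=1.00 F=[ 0.8  0.5 -0.6] | turn_z -63.9 shift [-76.4,-236.7,67.0]
top [np.float64(0.158), array([ 0.626, -0.022]), np.float64(94.484), np.int32(129), np.int32(129)]
top [np.float64(0.162), array([ 0.577, -0.011]), np.float64(57.913), np.int32(129), np.int32(132)]
top [np.float64(0.159), array([ 0.523, -0.001]), np.float64(97.865), np.int32(132), np.int32(134)]
top [np.float64(0.16), array([0.412, 0.02 ]), np.float64(87.023), np.int32(133), np.int32(132)]
side [np.float64(0.161), array([ 0.622, -0.025]), np.float64(94.148), np.int32(109), np.int32(170)]
side [np.float64(0.164), array([ 0.574, -0.014]), np.float64(58.262), np.int32(109), np.int32(187)]
side [np.float64(0.162), array([ 0.52 , -0.004]), np.float64(97.776), np.int32(119), np.int32(187)]
side [np.float64(0.165), array([0.409, 0.018]), np.float64(86.998), np.int32(121), np.int32(199)]
201 263
233 187
```

View pics/z6.png

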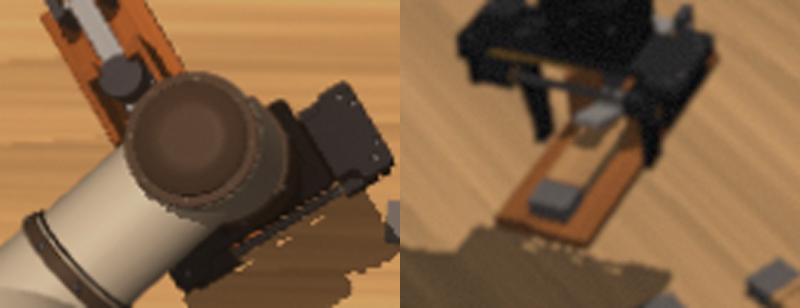

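```bash
python3 -m creep '[[0,0,0,0,0,-10.7,1],[0,0,0,0,0,-10.7,1],[0,0,0,0,0,-10.7,1],[0,0,0,0,0,-10.6,1],[0,0,0,0,0,-10.6,1],[0,0,0,0,0,-10.6,1],[-20,-59,10,0,0,0,1],[-20,-59,15,0,0,0,1],[-20,-59,15,0,0,0,1],[-16,-59,15,0,0,0,1]]' |grep pos;  python3 -c "
from h import *
go(*along([.521,-.003],97.8,-.035),.004,97.8)"
```

```text
tcp_pos: [0.5285, -0.0331, 0.0703]
t=40.5 tcp=[ 0.5285 -0.0331  0.0703] a=97.6 j6=-6 w=1.00 F=[ 0.2  0.4 -0.9] | turn_z -0.2 shift [3.3,-4.2,66.3]
```

```bash
python3 -m creep '[[3,-2,20,0,0,0,1],[0,0,20,0,0,0,1],[0,0,15,0,0,0,1],[0,0,9,0,0,0,1],[0,0,2,0,0,0,0.6],[0,0,0,0,0,0,0],[0,0,0,0,0,0,0],[0,0,0,0,0,0,0],[0,0,0,0,0,0,0],[0,0,0,0,0,0,0]]' ; python3 -m creep '[[0,0,0,0,0,0,0],[0,0,0,0,0,0,0],[0,0,-20,0,0,0,0],[0,0,-40,0,0,0,0],[0,0,0,0,0,10.7,0],[0,0,0,0,0,10.7,0],[0,0,0,0,0,10.7,0],[0,0,0,0,0,10.7,0],[0,0,0,0,0,10.7,0],[0,0,0,0,0,10.7,0]]';  python3 -c "
from h import *
go(*along(STOP,SA,-.142),.062,SA)"
```

```text
time_s: 41.8
tcp_pos: [0.5247, -0.0349, 0.0046]
ee_rot: [[-0.992, -0.13, 0.001], [-0.13, 0.992, 0.0], [-0.001, 0.0, -1.0]]
wrist_force: [-0.9, -0.4, 1.8]
gripper_width: 0.41
time_s: 43.05
tcp_pos: [0.5229, -0.0351, 0.0635]
ee_rot: [[-0.543, 0.84, -0.003], [0.84, 0.543, -0.0], [0.001, -0.002, -1.0]]
wrist_force: [0.0, -1.3, -1.7]
gripper_width: 0.409
t=43.0 tcp=[ 0.5229 -0.0351  0.0635] a=32.9 j6=-71 w=0.41 F=[ 0.  -1.3 -1.7] | turn_z 53.1 shift [-227.7,32.5,1.5]
```

```bash
python3 -m creep '[[0,0,0,0,0,10.6,0],[0,0,0,0,0,10.6,0],[0,0,0,0,0,10.6,0],[0,0,0,0,0,10.6,0],[0,0,0,0,0,10.4,0],[-57,8,0,0,0,0,0],[-57,8,0,0,0,0,0],[-57,8,0,0,0,0,0],[-57,8,0,0,0,0,0],[0,0,0,0,0,0,0]]'|grep -E 'pos';python3 -m creep '[[0,2,0,0,0,0,0],[0,1,0,0,0,0,0],[0,1,0,0,0,0,0],[0,1,0,0,0,0,0],[0,1,0,0,0,0,0],[0,1,0,0,0,0,0],[0,1,0,0,0,0,0],[0,1,0,0,0,0,0],[0,1,0,0,0,0,0],[0,0,0,0,0,0,0]]' |grep -E "force";  python3 -c "
from h import *
go(*along(STOP,SA,-.120),.062,SA)"
```

```text
tcp_pos: [0.4757, -0.2634, 0.0633]
wrist_force: [0.5, -0.5, -1.4]
t=45.5 tcp=[ 0.4875 -0.2639  0.0643] a=340.5 j6=-98 w=0.41 F=[ 0.5 -0.5 -1.4] | turn_z 0.7 shift [-0.7,8.7,2.3]
```

```bash
python3 -m creep '[[0,1,0,0,0,0.7,0],[0,1,0,0,0,0,0],[0,1,0,0,0,0,0],[0,1,0,0,0,0,0],[0,1,0,0,0,0,0],[0,1,0,0,0,0,0],[0,1,0,0,0,0,0],[0,1,0,0,0,0,0],[0,1,0,0,0,0,0],[0,0,0,0,0,0,0]]' |grep -E "pos|force"; python3 -m creep '[[0,1,0,0,0,0,0],[0,1,0,0,0,0,0],[0,1,0,0,0,0,0],[0,1,0,0,0,0,0],[0,1,0,0,0,0,0],[0,0,0,0,0,0,0],[0,0,0,0,0,0,0],[0,0,0,0,0,0,0],[0,0,0,0,0,0,0],[0,0,0,0,0,0,0]]' |grep -E "pos|force";  python3 -c "
from h import *
go(*along(STOP,SA,-.120),.062,SA)"
```

```text
tcp_pos: [0.4943, -0.2666, 0.0637]
wrist_force: [-3.5, 2.3, -0.3]
tcp_pos: [0.496, -0.2676, 0.0629]
wrist_force: [-9.6, 4.1, -0.1]
t=48.0 tcp=[ 0.496  -0.2676  0.0629] a=339.7 j6=-98 w=0.41 F=[-9.6  4.1 -0.1] | turn_z -0.1 shift [-0.2,-0.6,0.9]
```

```bash
python3 -m creep '[[0,1,0,0,0,0,0],[0,1,0,0,0,0,0],[0,1,0,0,0,0,0],[0,0,0,0,0,0,0],[0,0,0,0,0,0,0],[0,0,0,0,0,0,0],[0,0,0,0,0,0,0],[0,0,0,0,0,0,0],[0,0,0,0,0,0,0],[0,0,0,0,0,0,0]]' |grep -E "pos|force";  python3 -m creep '[[0,-12,0,0,0,0,0],[0,-14,0,0,0,0,0],[0,0,0,0,0,-10,0],[0,0,0,0,0,-10,0],[0,0,0,0,0,-10,0],[0,0,0,0,0,-10,0],[0,0,0,0,0,-10,0],[0,0,0,0,0,-10,0],[0,0,0,0,0,-10,0],[0,0,0,0,0,-10,0]]' >/dev/null&& python3 -m creep '[[0,0,0,0,0,-10,0],[0,0,0,0,0,-10,0],[0,0,0,0,0,-10,0],[0,0,0,0,0,-10,0],[0,0,0,0,0,-10,0],[0,0,0,0,0,-10,0],[0,0,0,0,0,-10,0],[0,0,0,0,0,-10,0],[0,0,0,0,0,-10,0],[0,0,0,0,0,-10,0]]' ;python3 -c "
from h import *
go(*along(STOP,SA,-.070),.062,SA+180)"
```

```text
tcp_pos: [0.4961, -0.2683, 0.0622]
wrist_force: [-13.0, 2.5, 1.2]
time_s: 51.8
tcp_pos: [0.4803, -0.2608, 0.0652]
ee_rot: [[-0.34, -0.94, 0.004], [-0.94, 0.34, -0.001], [-0.0, -0.004, -1.0]]
wrist_force: [-0.3, 0.0, -1.0]
gripper_width: 0.408
t=51.8 tcp=[ 0.4803 -0.2608  0.0652] a=160.1 j6=82 w=0.41 F=[-0.3  0.  -1. ] | turn_z 0.3 shift [1.1,-66.5,3.2]
```

```bash
python3 -m creep '[[1,-20,1,0,0,0.3,0],[0,-25,1,0,0,0,0],[0,-20,0,0,0,0,0],[0,-3,0,0,0,0,0],[0,-1,0,0,0,0,0],[0,-1,0,0,0,0,0],[0,-1,0,0,0,0,0],[0,-1,0,0,0,0,0],[0,-1,0,0,0,0,0],[0,-1,0,0,0,0,0]]' |grep -E "pos|force" && python3 -m creep '[[0,-1,0,0,0,0,0],[0,-1,0,0,0,0,0],[0,-1,0,0,0,0,0],[0,-1,0,0,0,0,0],[0,-1,0,0,0,0,0],[0,-1,0,0,0,0,0],[0,-1,0,0,0,0,0],[0,-1,0,0,0,0,0],[0,-1,0,0,0,0,0],[0,0,0,0,0,0,0]]'|grep -E "pos|force"
python3 -c "
from h import *
go(*along(STOP,SA,-.050),.062,SA+180)"
```

```text
tcp_pos: [0.5481, -0.2876, 0.0623]
wrist_force: [0.1, -0.2, -1.9]
tcp_pos: [0.5551, -0.2903, 0.062]
wrist_force: [-4.6, 2.1, 0.5]
t=54.3 tcp=[ 0.5551 -0.2903  0.062 ] a=159.4 j6=82 w=0.41 F=[-4.6  2.1  0.5] | turn_z -0.4 shift [-0.7,-6.1,-0.0]
```

```bash
python3 -m creep '[[0,-1,0,0,0,-0.4,0],[0,-1,0,0,0,0,0],[0,-1,0,0,0,0,0],[0,-1,0,0,0,0,0],[0,-1,0,0,0,0,0],[0,-1,0,0,0,0,0],[0,-1,0,0,0,0,0],[0,-1,0,0,0,0,0],[0,-1,0,0,0,0,0],[0,0,0,0,0,0,0]]' |grep -E "pos|force" && python3 -m creep '[[0,-1,0,0,0,0,0],[0,-1,0,0,0,0,0],[0,-1,0,0,0,0,0],[0,-1,0,0,0,0,0],[0,-1,0,0,0,0,0],[0,0,0,0,0,0,0],[0,0,0,0,0,0,0],[0,0,0,0,0,0,0],[0,0,0,0,0,0,0],[0,0,0,0,0,0,0]]'|grep -E "pos|force"
python3 -c "
from h import *
go(*along(STOP,SA,-.050),.062,SA+180)"
```

```text
tcp_pos: [0.5614, -0.2933, 0.0614]
wrist_force: [-8.2, 1.7, 1.6]
tcp_pos: [0.5616, -0.2935, 0.0601]
wrist_force: [-14.8, 5.3, 5.0]
t=56.8 tcp=[ 0.5616 -0.2935  0.0601] a=159.7 j6=83 w=0.41 F=[-14.8   5.3   5. ] | turn_z -0.1 shift [-1.5,1.1,-1.9]
```

```bash
python3 -m creep '[[0,15,0,0,0,0,0],[0,45,-10,0,0,0,0],[0,45,-20,0,0,0,0],[0,0,-20,0,0,10.5,0],[0,0,-10,0,0,10.5,0],[0,0,0,0,0,10.5,0],[0,0,0,0,0,10.5,0],[0,0,0,0,0,10.5,0],[0,0,0,0,0,10.5,0],[0,0,0,0,0,10.5,0]]' >/dev/null&& python3 -m creep '[[0,0,0,0,0,10.5,0],[0,0,0,0,0,10.5,0],[0,0,0,0,0,10.5,0],[0,0,0,0,0,10.5,0],[0,0,0,0,0,10.6,0],[20,7,0,0,0,0,0],[50,18,0,0,0,0,0],[50,18,0,0,0,0,0],[50,18,0,0,0,0,0],[50,18,0,0,0,0,0]]' ;python3 -c "
from h import *
go(.3551,.2266,.12,RA)"
```

```text
time_s: 59.3
tcp_pos: [0.4159, -0.0306, 0.1231]
ee_rot: [[-0.556, 0.831, 0.005], [0.831, 0.556, 0.001], [-0.002, 0.005, -1.0]]
wrist_force: [1.8, -0.2, -1.9]
gripper_width: 0.408
t=59.3 tcp=[ 0.4159 -0.0306  0.1231] a=33.8 j6=-75 w=0.41 F=[ 1.8 -0.2 -1.9] | turn_z 0.2 shift [247.9,91.7,3.1]
```

```bash
python3 -m creep '[[50,18,0,0,0,0.2,0],[50,18,0,0,0,0,0],[50,18,0,0,0,0,0],[50,18,0,0,0,0,0],[46,18,0,0,0,0,0],[0,0,20,0,0,0,0],[0,0,20,0,0,0,0],[0,0,10,0,0,0,0],[0,0,10,0,0,0,0],[0,0,0,0,0,0,0]]' |grep -E "pos|force";python3 -c "
from h import *
go(.3551,.2266,.0355,RA)"
```

```text
tcp_pos: [0.3534, 0.2221, 0.062]
wrist_force: [-0.7, 0.1, 0.1]
t=60.5 tcp=[0.3534 0.2221 0.062 ] a=33.5 j6=-111 w=0.41 F=[-0.7  0.1  0.1] | turn_z -0.1 shift [2.8,3.9,26.5]
```

```bash
python3 -m creep '[[3,2,10,0,0,0,0],[0,2,8,0,0,0,0],[0,0,5,0,0,0,0],[0,0,3,0,0,0,0],[0,0,0,0,0,0,0],[0,6,0,0,0,0,0],[0,6,0,0,0,0,0],[0,6,0,0,0,0,0],[0,0,0,0,0,0,0],[0,0,0,0,0,0,0]]' |grep -E "pos|force";python3 -m creep '[[0,7,0,0,0,0,0],[0,7,0,0,0,0,0],[0,7,0,0,0,0,0],[0,7,0,0,0,0,0],[0,7,0,0,0,0,0],[0,5,0,0,0,0,0],[0,0,0,0,0,0,0],[0,0,0,0,0,0,0],[0,0,0,0,0,0,0],[0,0,0,0,0,0,0]]' |grep -E "pos|force";python3 -c "
from h import *
go(.4426,.2847,.0355,RA)"
```

```text
tcp_pos: [0.3698, 0.2366, 0.0362]
wrist_force: [0.4, 0.0, -0.5]
tcp_pos: [0.4035, 0.2592, 0.0366]
wrist_force: [0.3, -2.0, -2.6]
t=63.0 tcp=[0.4035 0.2592 0.0366] a=33.6 j6=-109 w=0.41 F=[ 0.3 -2.  -2.6] | turn_z -0.0 shift [-0.4,46.6,1.1]
```

```bash
python3 -m creep '[[0,6,0,0,0,0,0],[0,6,0,0,0,0,0],[0,6,0,0,0,0,0],[0,6,0,0,0,0,0],[0,6,0,0,0,0,0],[0,6,0,0,0,0,0],[0,5,0,0,0,0,0],[0,0,0,0,0,0,0],[0,0,0,0,0,0,0],[0,0,0,0,0,0,0]]' |grep -E "pos|force";python3 -m creep '[[0,1,0,0,0,0,0],[0,1,0,0,0,0,0],[0,1,0,0,0,0,0],[0,1,0,0,0,0,0],[0,1,0,0,0,0,0],[0,1,0,0,0,0,0],[0,1,0,0,0,0,0],[0,1,0,0,0,0,0],[0,0,0,0,0,0,0],[0,0,0,0,0,0,0]]' |grep -E "pos|force|wid";python3 -c "
from h import *
go(.4426,.2847,.0355,RA)"
```

```text
tcp_pos: [0.4378, 0.282, 0.0366]
wrist_force: [0.6, 0.4, -3.5]
tcp_pos: [0.4425, 0.2846, 0.0357]
wrist_force: [-5.1, -2.2, -1.9]
gripper_width: 0.412
t=65.5 tcp=[0.4425 0.2846 0.0357] a=33.5 j6=-107 w=0.41 F=[-5.1 -2.2 -1.9] | turn_z -0.1 shift [0.0,0.2,0.2]
```

```bash
python3 -m creep '[[0,1,0,0,0,0,0],[0,1,0,0,0,0,0],[0,1,0,0,0,0,0],[0,1,0,0,0,0,0],[0,0,0,0,0,0,0],[0,0,0,0,0,0,0],[0,0,0,0,0,0,0],[0,0,0,0,0,0,0],[0,0,0,0,0,0,0],[0,0,0,0,0,0,0]]'|grep -E "pos|force|wid"; python3 -m creep '[[0,-3,0,0,0,0,0.2],[0,-2,0,0,0,0,0.6],[0,0,0,0,0,0,1],[0,0,0,0,0,0,1],[0,0,0,0,0,0,1],[0,0,-15,0,0,0,1],[0,0,-40,0,0,0,1],[0,-30,-40,0,0,0,1],[-20,-40,-10,0,0,0,1],[-50,-40,0,0,0,0,1]]' >/dev/null; python3 -c "
from h import *
go(*along([.410,.018],87,-.035),.06,87)
for n in('top','side'):
    c,m,P=battens(n)
    for q in pairs(P,.15,.17): print(n,[np.round(v,3) for v in q])
I=[]
for n in('top','side'):
    c=cam(n); u,v=proj(c,[.47,.28,.03]).astype(int); I.append(cv2.resize(c['color'][v-50:v+50,u-65:u+65],(520,400),interpolation=cv2.INTER_CUBIC)); print(u,v)
cv2.imwrite('pics/z7.png',cv2.resize(np.hstack(I),(800,308)))
"
```

```text
tcp_pos: [0.4427, 0.2844, 0.0348]
wrist_force: [-12.4, -4.0, -1.1]
gripper_width: 0.406
t=68.0 tcp=[0.3906 0.1683 0.1437] a=33.8 j6=-102 w=1.00 F=[0.5 0.3 0.4] | turn_z -53.2 shift [-27.2,-184.1,83.7]
top [np.float64(0.158), array([ 0.624, -0.034]), np.float64(94.429), np.int32(128), np.int32(129)]
side [np.float64(0.161), array([ 0.62 , -0.036]), np.float64(94.369), np.int32(108), np.int32(171)]
side [np.float64(0.164), array([0.409, 0.018]), np.float64(87.055), np.int32(114), np.int32(193)]
201 263
233 187
```

View pics/z7.png

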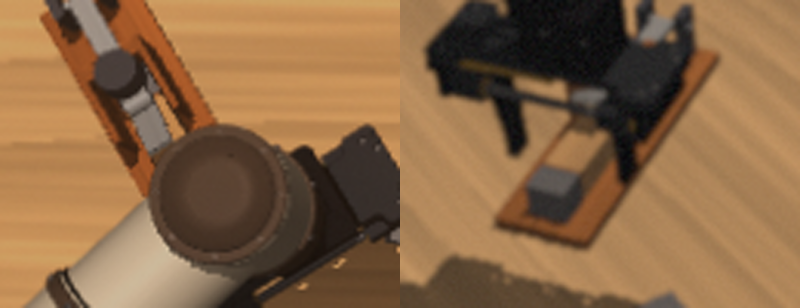

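```bash
python3 -m creep '[[0,0,0,0,0,-10.7,1],[0,0,0,0,0,-10.7,1],[0,0,0,0,0,-10.6,1],[0,0,0,0,0,-10.6,1],[0,0,0,0,0,-10.6,1],[-7,-46,20,0,0,0,1],[-7,-46,20,0,0,0,1],[-7,-46,20,0,0,0,1],[-6,-46,20,0,0,0,1],[0,0,0,0,0,0,1]]' |grep pos;  python3 -c "
from h import *
go(*along([.409,.018],87,-.035),.004,87)"
```

```text
tcp_pos: [0.4067, -0.0192, 0.0602]
t=69.5 tcp=[ 0.4067 -0.0192  0.0602] a=86.5 j6=-24 w=1.00 F=[-0.7  0.5  1.1] | turn_z -0.5 shift [-0.3,2.2,56.2]
```

```bash
python3 -m creep '[[0,2,20,0,0,-0.5,1],[0,0,20,0,0,0,1],[0,0,10,0,0,0,1],[0,0,6,0,0,0,1],[0,0,1,0,0,0,0.6],[0,0,0,0,0,0,0],[0,0,0,0,0,0,0],[0,0,0,0,0,0,0],[0,0,0,0,0,0,0],[0,0,0,0,0,0,0]]' ; python3 -m creep '[[0,0,0,0,0,0,0],[0,0,0,0,0,0,0],[0,0,-20,0,0,0,0],[0,0,-40,0,0,0,0],[0,0,0,0,0,10.7,0],[0,0,0,0,0,10.7,0],[0,0,0,0,0,10.7,0],[0,0,0,0,0,10.7,0],[0,0,0,0,0,10.7,0],[0,0,0,0,0,10.7,0]]'|grep -E "pos|wid";  python3 -c "
from h import *
go(*along(STOP,SA,-.142),.064,SA)"
```

```text
time_s: 70.75
tcp_pos: [0.4075, -0.0153, 0.0045]
ee_rot: [[-0.999, 0.048, 0.001], [0.048, 0.999, 0.0], [-0.001, 0.0, -1.0]]
wrist_force: [-0.1, 0.2, 2.3]
gripper_width: 0.41
tcp_pos: [0.4061, -0.0156, 0.0638]
gripper_width: 0.415
t=72.0 tcp=[ 0.4061 -0.0156  0.0638] a=22.7 j6=-88 w=0.42 F=[-0.6 -0.2 -1. ] | turn_z 42.9 shift [-205.6,148.8,-0.2]
```

```bash
python3 -m creep '[[0,0,0,0,0,10.6,0],[0,0,0,0,0,10.6,0],[0,0,0,0,0,10.6,0],[0,0,0,0,0,10.6,0],[-51,37,0,0,0,0,0],[-51,37,0,0,0,0,0],[-51,37,0,0,0,0,0],[-51,37,0,0,0,0,0],[0,0,0,0,0,0,0],[0,0,0,0,0,0,0]]'|grep -E 'pos';  python3 -c "
from h import *
go(*along(STOP,SA,-.120),.064,SA)"
```

```text
tcp_pos: [0.4771, -0.2548, 0.0633]
t=73.2 tcp=[ 0.4771 -0.2548  0.0633] a=340.6 j6=-98 w=0.41 F=[-0.  -0.1 -1. ] | turn_z 0.8 shift [-5.7,21.6,-0.7]
```

```bash
python3 -m creep '[[-3,2,0,0,0,0.8,0],[-3,2,0,0,0,0,0],[0,2,0,0,0,0,0],[0,1,0,0,0,0,0],[0,1,0,0,0,0,0],[0,1,0,0,0,0,0],[0,1,0,0,0,0,0],[0,1,0,0,0,0,0],[0,1,0,0,0,0,0],[0,1,0,0,0,0,0]]' |grep -E "pos|force"; python3 -m creep '[[0,1,0,0,0,0,0],[0,1,0,0,0,0,0],[0,1,0,0,0,0,0],[0,1,0,0,0,0,0],[0,1,0,0,0,0,0],[0,1,0,0,0,0,0],[0,1,0,0,0,0,0],[0,1,0,0,0,0,0],[0,1,0,0,0,0,0],[0,0,0,0,0,0,0]]' |grep -E "pos|force";  python3 -c "
from h import *
go(*along(STOP,SA,-.119),.062,SA)"
```

```text
tcp_pos: [0.4868, -0.2645, 0.0636]
wrist_force: [-5.2, 2.4, -1.0]
tcp_pos: [0.4955, -0.2678, 0.0637]
wrist_force: [-5.2, 1.8, -0.6]
t=75.8 tcp=[ 0.4955 -0.2678  0.0637] a=339.8 j6=-98 w=0.41 F=[-5.2  1.8 -0.6] | turn_z 0.0 shift [0.2,0.9,1.7]
```

```bash
python3 -m creep '[[0,1,0,0,0,0,0],[0,1,0,0,0,0,0],[0,1,0,0,0,0,0],[0,1,0,0,0,0,0],[0,1,0,0,0,0,0],[0,1,0,0,0,0,0],[0,0,0,0,0,0,0],[0,0,0,0,0,0,0],[0,0,0,0,0,0,0],[0,0,0,0,0,0,0]]' |grep -E "pos|force"; python3 -m creep '[[0,1,0,0,0,0,0],[0,1,0,0,0,0,0],[0,1,0,0,0,0,0],[0,1,0,0,0,0,0],[0,0,0,0,0,0,0],[0,0,0,0,0,0,0],[0,0,0,0,0,0,0],[0,0,0,0,0,0,0],[0,0,0,0,0,0,0],[0,0,0,0,0,0,0]]' |grep -E "pos|force";  python3 -c "
from h import *
go(*along(STOP,SA,-.119),.062,SA)"
```

```text
tcp_pos: [0.4955, -0.2689, 0.0622]
wrist_force: [-13.1, 2.6, 1.4]
tcp_pos: [0.4958, -0.2695, 0.061]
wrist_force: [-17.1, 2.7, 1.4]
t=78.2 tcp=[ 0.4958 -0.2695  0.061 ] a=339.6 j6=-98 w=0.41 F=[-17.1   2.7   1.4] | turn_z -0.2 shift [1.7,-0.0,-1.0]
```

```bash
python3 -m creep '[[0,-12,0,0,0,0,0],[0,-16,0,0,0,0,0],[0,0,0,0,0,-10,0],[0,0,0,0,0,-10,0],[0,0,0,0,0,-10,0],[0,0,0,0,0,-10,0],[0,0,0,0,0,-10,0],[0,0,0,0,0,-10,0],[0,0,0,0,0,-10,0],[0,0,0,0,0,-10,0]]' >/dev/null&& python3 -m creep '[[0,0,0,0,0,-10,0],[0,0,0,0,0,-10,0],[0,0,0,0,0,-10,0],[0,0,0,0,0,-10,0],[0,0,0,0,0,-10,0],[0,0,0,0,0,-10,0],[0,0,0,0,0,-10,0],[0,0,0,0,0,-10,0],[0,0,0,0,0,-10,0],[0,0,0,0,0,-10,0]]' >/dev/null;python3 -c "
from h import *
go(*along(STOP,SA,-.070),.062,SA+180)"
```

```text
t=80.8 tcp=[ 0.4831 -0.2625  0.0654] a=160.2 j6=82 w=0.41 F=[ 0.6 -0.5 -1.8] | turn_z 0.4 shift [0.5,-63.2,3.4]
```

```bash
python3 -m creep '[[0,-20,1,0,0,0.3,0],[0,-25,1,0,0,0,0],[0,-18,0,0,0,0,0],[0,-2,0,0,0,0,0],[0,-1,0,0,0,0,0],[0,-1,0,0,0,0,0],[0,-1,0,0,0,0,0],[0,-1,0,0,0,0,0],[0,-1,0,0,0,0,0],[0,-1,0,0,0,0,0]]' |grep -E "pos|force" && python3 -m creep '[[0,-1,0,0,0,0,0],[0,-1,0,0,0,0,0],[0,-1,0,0,0,0,0],[0,-1,0,0,0,0,0],[0,-1,0,0,0,0,0],[0,-1,0,0,0,0,0],[0,-1,0,0,0,0,0],[0,-1,0,0,0,0,0],[0,-1,0,0,0,0,0],[0,0,0,0,0,0,0]]'|grep -E "pos|force"
python3 -c "
from h import *
go(*along(STOP,SA,-.049),.062,SA+180)"
```

```text
tcp_pos: [0.547, -0.2867, 0.0623]
wrist_force: [0.6, -1.1, -1.3]
tcp_pos: [0.5541, -0.2894, 0.062]
wrist_force: [-5.0, 2.4, 0.6]
t=83.2 tcp=[ 0.5541 -0.2894  0.062 ] a=159.5 j6=82 w=0.41 F=[-5.   2.4  0.6] | turn_z -0.3 shift [-0.2,-8.4,-0.0]
```

```bash
python3 -m creep '[[0,-1,0,0,0,-0.3,0],[0,-1,0,0,0,0,0],[0,-1,0,0,0,0,0],[0,-1,0,0,0,0,0],[0,-1,0,0,0,0,0],[0,-1,0,0,0,0,0],[0,-1,0,0,0,0,0],[0,-1,0,0,0,0,0],[0,-1,0,0,0,0,0],[0,-1,0,0,0,0,0]]' |grep -E "pos|force" && python3 -m creep '[[0,-1,0,0,0,0,0],[0,-1,0,0,0,0,0],[0,-1,0,0,0,0,0],[0,-1,0,0,0,0,0],[0,-1,0,0,0,0,0],[0,-1,0,0,0,0,0],[0,0,0,0,0,0,0],[0,0,0,0,0,0,0],[0,0,0,0,0,0,0],[0,0,0,0,0,0,0]]'|grep -E "pos|force"
python3 -c "
from h import *
go(*along(STOP,SA,-.049),.062,SA+180)"
```

```text
tcp_pos: [0.5616, -0.2926, 0.0616]
wrist_force: [-9.2, 3.2, 2.8]
tcp_pos: [0.562, -0.293, 0.0601]
wrist_force: [-15.8, 6.7, 4.7]
t=85.8 tcp=[ 0.562  -0.293   0.0601] a=159.7 j6=83 w=0.41 F=[-15.8   6.7   4.7] | turn_z -0.1 shift [-0.9,0.4,-1.9]
```

```bash
python3 -m creep '[[0,15,0,0,0,0,0],[0,45,-10,0,0,0,0],[0,45,-20,0,0,0,0],[0,0,-20,0,0,10.5,0],[0,0,-10,0,0,10.5,0],[0,0,0,0,0,10.5,0],[0,0,0,0,0,10.5,0],[0,0,0,0,0,10.5,0],[0,0,0,0,0,10.5,0],[0,0,0,0,0,10.5,0]]' >/dev/null&& python3 -m creep '[[0,0,0,0,0,10.5,0],[0,0,0,0,0,10.5,0],[0,0,0,0,0,10.5,0],[0,0,0,0,0,10.5,0],[0,0,0,0,0,10.7,0],[20,7,0,0,0,0,0],[50,18,0,0,0,0,0],[50,18,0,0,0,0,0],[50,18,0,0,0,0,0],[50,18,0,0,0,0,0]]' >/dev/null;python3 -c "
from h import *
go(.3551,.2266,.12,RA)"
```

```text
t=88.2 tcp=[ 0.4172 -0.0303  0.1232] a=33.7 j6=-75 w=0.41 F=[ 0.6 -0.  -1.2] | turn_z 0.1 shift [248.3,90.5,3.2]
```

```bash
python3 -m creep '[[50,18,0,0,0,0,0],[50,19,0,0,0,0,0],[50,19,0,0,0,0,0],[50,19,0,0,0,0,0],[48,18,0,0,0,0,0],[0,0,20,0,0,0,0],[0,0,20,0,0,0,0],[0,0,10,0,0,0,0],[0,0,0,0,0,0,0],[0,0,0,0,0,0,0]]' |grep -E "pos|force";python3 -c "
from h import *
go(.3551,.2266,.0515,RA)"
```

```text
tcp_pos: [0.3563, 0.2263, 0.073]
wrist_force: [0.2, -0.6, -1.4]
t=89.5 tcp=[0.3563 0.2263 0.073 ] a=33.7 j6=-111 w=0.41 F=[ 0.2 -0.6 -1.4] | turn_z 0.1 shift [0.9,-0.8,21.5]
```

```bash
python3 -m creep '[[1,0,8,0,0,0,0],[0,0,7,0,0,0,0],[0,0,4,0,0,0,0],[0,0,2,0,0,0,0],[0,0,0,0,0,0,0],[0,6,0,0,0,0,0],[0,6,0,0,0,0,0],[0,6,0,0,0,0,0],[0,0,0,0,0,0,0],[0,0,0,0,0,0,0]]' |grep -E "pos|force";python3 -m creep '[[0,7,0,0,0,0,0],[0,7,0,0,0,0,0],[0,7,0,0,0,0,0],[0,7,0,0,0,0,0],[0,7,0,0,0,0,0],[0,5,0,0,0,0,0],[0,0,0,0,0,0,0],[0,0,0,0,0,0,0],[0,0,0,0,0,0,0],[0,0,0,0,0,0,0]]' |grep -E "pos|force";python3 -c "
from h import *
go(.4426,.2847,.0515,RA)"
```

```text
tcp_pos: [0.3698, 0.2363, 0.0512]
wrist_force: [0.3, -0.2, -0.6]
tcp_pos: [0.4032, 0.2586, 0.0514]
wrist_force: [-0.9, -2.1, -2.6]
t=92.0 tcp=[0.4032 0.2586 0.0514] a=33.6 j6=-109 w=0.41 F=[-0.9 -2.1 -2.6] | turn_z 0.0 shift [-0.0,47.2,-0.1]
```

```bash
python3 -m creep '[[0,6,0,0,0,0,0],[0,6,0,0,0,0,0],[0,6,0,0,0,0,0],[0,6,0,0,0,0,0],[0,6,0,0,0,0,0],[0,6,0,0,0,0,0],[0,5,0,0,0,0,0],[0,0,0,0,0,0,0],[0,0,0,0,0,0,0],[0,0,0,0,0,0,0]]' |grep -E "pos|force";python3 -m creep '[[0,1,0,0,0,0,0],[0,1,0,0,0,0,0],[0,1,0,0,0,0,0],[0,1,0,0,0,0,0],[0,1,0,0,0,0,0],[0,1,0,0,0,0,0],[0,1,0,0,0,0,0],[0,1,0,0,0,0,0],[0,0,0,0,0,0,0],[0,0,0,0,0,0,0]]' |grep -E "pos|force|wid";python3 -c "
from h import *
go(.4426,.2847,.0515,RA)"
```

```text
tcp_pos: [0.4377, 0.2818, 0.0516]
wrist_force: [0.1, 0.7, -2.4]
tcp_pos: [0.4422, 0.2843, 0.0506]
wrist_force: [-5.8, -2.5, -1.7]
gripper_width: 0.411
t=94.5 tcp=[0.4422 0.2843 0.0506] a=33.6 j6=-107 w=0.41 F=[-5.8 -2.5 -1.7] | turn_z 0.0 shift [0.1,0.5,-0.9]
```

```bash
python3 -m creep '[[0,1,0,0,0,0,0],[0,1,0,0,0,0,0],[0,1,0,0,0,0,0],[0,1,0,0,0,0,0],[0,0,0,0,0,0,0],[0,0,0,0,0,0,0],[0,0,0,0,0,0,0],[0,0,0,0,0,0,0],[0,0,0,0,0,0,0],[0,0,0,0,0,0,0]]'|grep -E "pos|force|wid"; python3 -m creep '[[0,-3,0,0,0,0,0.2],[0,-2,0,0,0,0,0.6],[0,0,0,0,0,0,1],[0,0,0,0,0,0,1],[0,0,0,0,0,0,1],[0,0,-15,0,0,0,1],[0,0,-40,0,0,0,1],[0,-30,-40,0,0,0,1],[-20,-40,0,0,0,0,1],[-50,-40,0,0,0,0,1]]' >/dev/null; python3 -c "
from h import *
go(*along([.621,-.036],94.4,-.035),.06,94.4)
for n in('top','side'):
    c,m,P=battens(n)
    for q in pairs(P,.15,.17): print(n,[np.round(v,3) for v in q])
I=[]
for n in('top','side'):
    c=cam(n); u,v=proj(c,[.47,.28,.03]).astype(int); I.append(cv2.resize(c['color'][v-50:v+50,u-65:u+65],(520,400),interpolation=cv2.INTER_CUBIC)); print(u,v)
cv2.imwrite('pics/z8.png',cv2.resize(np.hstack(I),(800,308)))
"
```

```text
tcp_pos: [0.4425, 0.2841, 0.0496]
wrist_force: [-11.8, -3.9, 1.3]
gripper_width: 0.409
t=97.0 tcp=[0.3904 0.1677 0.1481] a=33.9 j6=-101 w=1.00 F=[ 1.2 -0.8  0.6] | turn_z -60.5 shift [-214.3,-255.8,88.1]
top [np.float64(0.158), array([ 0.624, -0.034]), np.float64(94.429), np.int32(128), np.int32(129)]
side [np.float64(0.161), array([ 0.619, -0.037]), np.float64(94.417), np.int32(111), np.int32(170)]
201 263
233 187
```

View pics/z8.png

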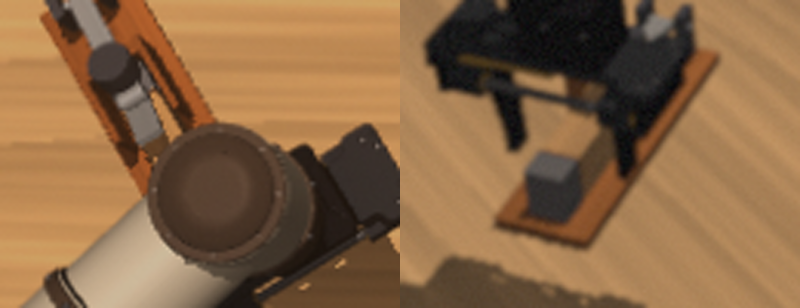

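```bash
python3 -m creep '[[0,0,0,0,0,-10.1,1],[0,0,0,0,0,-10.1,1],[0,0,0,0,0,-10.1,1],[0,0,0,0,0,-10.1,1],[0,0,0,0,0,-10.1,1],[0,0,0,0,0,-10.1,1],[-42,-51,10,0,0,0,1],[-43,-51,15,0,0,0,1],[-43,-51,20,0,0,0,1],[-43,-51,20,0,0,0,1]]' |grep pos;python3 -m creep '[[-43,-51,20,0,0,0,1],[0,0,0,0,0,0,1],[0,0,0,0,0,0,1],[0,0,0,0,0,0,1],[0,0,0,0,0,0,1],[0,0,0,0,0,0,1],[0,0,0,0,0,0,1],[0,0,0,0,0,0,1],[0,0,0,0,0,0,1],[0,0,0,0,0,0,1]]' |grep pos;  python3 -c "
from h import *
go(*along([.621,-.036],94.4,-.035),.004,94.4)"
```

```text
tcp_pos: [0.5626, -0.0066, 0.0872]
tcp_pos: [0.6016, -0.049, 0.0693]
t=99.7 tcp=[ 0.6016 -0.049   0.0693] a=94.3 j6=-6 w=1.00 F=[ 0.8  0.  -0.2] | turn_z -0.1 shift [-20.3,-23.5,65.3]
```

```bash
python3 -m creep '[[-20,-23,5,0,0,0,1],[0,0,20,0,0,0,1],[0,0,20,0,0,0,1],[0,0,12,0,0,0,1],[0,0,8,0,0,0,1],[0,0,0,0,0,0,0.6],[0,0,0,0,0,0,0],[0,0,0,0,0,0,0],[0,0,0,0,0,0,0],[0,0,0,0,0,0,0]]' ; python3 -m creep '[[0,0,0,0,0,0,0],[0,0,0,0,0,0,0],[0,0,0,0,0,0,0],[0,0,-20,0,0,0,0],[0,0,-40,0,0,0,0],[0,0,0,0,0,10.7,0],[0,0,0,0,0,10.7,0],[0,0,0,0,0,10.7,0],[0,0,0,0,0,10.7,0],[0,0,0,0,0,10.7,0]]'|grep -E "pos|wid";  python3 -c "
from h import *
go(*along(STOP,SA,-.142),.064,SA)"
```

```text
time_s: 100.95
tcp_pos: [0.6235, -0.0704, 0.0047]
ee_rot: [[-0.997, -0.074, 0.001], [-0.074, 0.997, 0.0], [-0.001, 0.0, -1.0]]
wrist_force: [1.1, -0.3, -0.5]
gripper_width: 0.514
tcp_pos: [0.6223, -0.0704, 0.0636]
gripper_width: 0.41
t=102.2 tcp=[ 0.6223 -0.0704  0.0636] a=40.4 j6=-58 w=0.41 F=[-0.7  0.4 -1.6] | turn_z 60.6 shift [-228.8,-73.0,-0.4]
```

Rotating here could sweep the batten's end into the jar, so I translate away first and then turn.

```bash
python3 -m creep '[[-10,-47,0,0,0,0,0],[-10,-47,0,0,0,0,0],[-10,-47,0,0,0,0,0],[-10,-47,0,0,0,0,0],[-9,-47,0,0,0,0,0],[0,0,0,0,0,10.1,0],[0,0,0,0,0,10.1,0],[0,0,0,0,0,10.1,0],[0,0,0,0,0,10.1,0],[0,0,0,0,0,10.1,0]]'|grep -E 'pos';  python3 -c "
from h import *
go(*along(STOP,SA,-.142),.064,SA)"
```

```text
tcp_pos: [0.4763, -0.2607, 0.0638]
t=103.5 tcp=[ 0.4763 -0.2607  0.0638] a=349.9 j6=-88 w=0.41 F=[ 0.1 -0.7 -2. ] | turn_z 10.1 shift [0.1,-1.7,-0.2]
```

```bash
python3 -m creep '[[0,0,0,0,0,10,0],[0,2,0,0,0,0,0],[0,2,0,0,0,0,0],[0,1,0,0,0,0,0],[0,1,0,0,0,0,0],[0,1,0,0,0,0,0],[0,1,0,0,0,0,0],[0,1,0,0,0,0,0],[0,1,0,0,0,0,0],[0,0,0,0,0,0,0]]' |grep -E "pos|force"; python3 -m creep '[[0,1,0,0,0,0,0],[0,1,0,0,0,0,0],[0,1,0,0,0,0,0],[0,1,0,0,0,0,0],[0,1,0,0,0,0,0],[0,1,0,0,0,0,0],[0,1,0,0,0,0,0],[0,1,0,0,0,0,0],[0,1,0,0,0,0,0],[0,0,0,0,0,0,0]]' |grep -E "pos|force";  python3 -c "
from h import *
go(*along(STOP,SA,-.119),.062,SA)"
```

```text
tcp_pos: [0.4862, -0.2642, 0.0642]
wrist_force: [-0.4, 1.2, -1.6]
tcp_pos: [0.4935, -0.267, 0.0638]
wrist_force: [-4.8, 1.1, -0.9]
t=106.0 tcp=[ 0.4935 -0.267   0.0638] a=340.2 j6=-98 w=0.41 F=[-4.8  1.1 -0.9] | turn_z 0.4 shift [0.1,2.9,1.8]
```

```bash
python3 -m creep '[[0,1,0,0,0,0.4,0],[0,1,0,0,0,0,0],[0,1,0,0,0,0,0],[0,1,0,0,0,0,0],[0,1,0,0,0,0,0],[0,1,0,0,0,0,0],[0,1,0,0,0,0,0],[0,0,0,0,0,0,0],[0,0,0,0,0,0,0],[0,0,0,0,0,0,0]]' |grep -E "pos|force"; python3 -m creep '[[0,1,0,0,0,0,0],[0,1,0,0,0,0,0],[0,1,0,0,0,0,0],[0,1,0,0,0,0,0],[0,0,0,0,0,0,0],[0,0,0,0,0,0,0],[0,0,0,0,0,0,0],[0,0,0,0,0,0,0],[0,0,0,0,0,0,0],[0,0,0,0,0,0,0]]' |grep -E "pos|force";  python3 -c "
from h import *
go(*along(STOP,SA,-.119),.062,SA)"
```

```text
tcp_pos: [0.4946, -0.2683, 0.0624]
wrist_force: [-13.0, 2.9, 1.6]
tcp_pos: [0.4948, -0.2688, 0.0611]
wrist_force: [-17.7, 4.8, 1.8]
t=108.5 tcp=[ 0.4948 -0.2688  0.0611] a=339.7 j6=-98 w=0.41 F=[-17.7   4.8   1.8] | turn_z -0.1 shift [1.3,1.2,-0.9]
```

```bash
python3 -m creep '[[0,-12,0,0,0,0,0],[0,-16,0,0,0,0,0],[0,0,0,0,0,-10,0],[0,0,0,0,0,-10,0],[0,0,0,0,0,-10,0],[0,0,0,0,0,-10,0],[0,0,0,0,0,-10,0],[0,0,0,0,0,-10,0],[0,0,0,0,0,-10,0],[0,0,0,0,0,-10,0]]' >/dev/null&& python3 -m creep '[[0,0,0,0,0,-10,0],[0,0,0,0,0,-10,0],[0,0,0,0,0,-10,0],[0,0,0,0,0,-10,0],[0,0,0,0,0,-10,0],[0,0,0,0,0,-10,0],[0,0,0,0,0,-10,0],[0,0,0,0,0,-10,0],[0,0,0,0,0,-10,0],[0,0,0,0,0,-10,0]]' >/dev/null;python3 -c "
from h import *
go(*along(STOP,SA,-.070),.062,SA+180)"
```

```text
t=111.0 tcp=[ 0.482  -0.2621  0.0655] a=160.2 j6=82 w=0.42 F=[ 0.4 -0.3 -1.4] | turn_z 0.4 shift [0.5,-64.4,3.5]
```

```bash
python3 -m creep '[[0,-20,1,0,0,0.1,0],[0,-25,1,0,0,0,0],[0,-20,0,0,0,0,0],[0,-2,0,0,0,0,0],[0,-1,0,0,0,0,0],[0,-1,0,0,0,0,0],[0,-1,0,0,0,0,0],[0,-1,0,0,0,0,0],[0,-1,0,0,0,0,0],[0,-1,0,0,0,0,0]]' |grep -E "pos|force" && python3 -m creep '[[0,-1,0,0,0,0,0],[0,-1,0,0,0,0,0],[0,-1,0,0,0,0,0],[0,-1,0,0,0,0,0],[0,-1,0,0,0,0,0],[0,-1,0,0,0,0,0],[0,-1,0,0,0,0,0],[0,-1,0,0,0,0,0],[0,-1,0,0,0,0,0],[0,0,0,0,0,0,0]]'|grep -E "pos|force"
python3 -c "
from h import *
go(*along(STOP,SA,-.048),.062,SA+180)"
```

```text
tcp_pos: [0.5478, -0.2867, 0.0624]
wrist_force: [0.8, 0.3, -1.8]
tcp_pos: [0.5549, -0.2894, 0.0621]
wrist_force: [-5.0, 2.0, 1.0]
t=113.5 tcp=[ 0.5549 -0.2894  0.0621] a=159.7 j6=83 w=0.41 F=[-5.  2.  1.] | turn_z -0.1 shift [0.0,-8.6,0.1]
```

```bash
python3 -m creep '[[0,-1,0,0,0,-0.1,0],[0,-1,0,0,0,0,0],[0,-1,0,0,0,0,0],[0,-1,0,0,0,0,0],[0,-1,0,0,0,0,0],[0,-1,0,0,0,0,0],[0,-1,0,0,0,0,0],[0,-1,0,0,0,0,0],[0,-1,0,0,0,0,0],[0,-1,0,0,0,0,0]]' |grep -E "pos|force" && python3 -m creep '[[0,-1,0,0,0,0,0],[0,-1,0,0,0,0,0],[0,-1,0,0,0,0,0],[0,-1,0,0,0,0,0],[0,-1,0,0,0,0,0],[0,-1,0,0,0,0,0],[0,0,0,0,0,0,0],[0,0,0,0,0,0,0],[0,0,0,0,0,0,0],[0,0,0,0,0,0,0]]'|grep -E "pos|force"
python3 -c "
from h import *
go(*along(STOP,SA,-.048),.062,SA+180)"
```

```text
tcp_pos: [0.5629, -0.2925, 0.0617]
wrist_force: [-8.1, 3.5, 3.8]
tcp_pos: [0.5633, -0.2929, 0.0603]
wrist_force: [-15.0, 7.2, 4.1]
t=116.0 tcp=[ 0.5633 -0.2929  0.0603] a=159.7 j6=83 w=0.41 F=[-15.    7.2   4.1] | turn_z -0.1 shift [-0.3,0.5,-1.7]
```

```bash
python3 -m creep '[[0,15,0,0,0,0,0],[0,45,-10,0,0,0,0],[0,45,-20,0,0,0,0],[0,0,-20,0,0,10.5,0],[0,0,-10,0,0,10.5,0],[0,0,-10,0,0,10.5,0],[0,0,0,0,0,10.5,0],[0,0,0,0,0,10.5,0],[0,0,0,0,0,10.5,0],[0,0,0,0,0,10.5,0]]' >/dev/null&& python3 -m creep '[[0,0,0,0,0,10.5,0],[0,0,0,0,0,10.5,0],[0,0,0,0,0,10.5,0],[0,0,0,0,0,10.5,0],[0,0,0,0,0,10.7,0],[20,7,0,0,0,0,0],[50,18,0,0,0,0,0],[50,18,0,0,0,0,0],[50,18,0,0,0,0,0],[50,18,0,0,0,0,0]]' >/dev/null;python3 -c "
from h import *
go(.3551,.2266,.12,RA)"
```

```text
t=118.5 tcp=[ 0.4179 -0.0304  0.1332] a=33.7 j6=-75 w=0.41 F=[ 1.1  1.1 -1.4] | turn_z 0.1 shift [248.8,89.9,13.2]
```

```bash
python3 -m creep '[[50,18,0,0,0,0,0],[50,18,0,0,0,0,0],[50,18,0,0,0,0,0],[50,18,0,0,0,0,0],[49,18,0,0,0,0,0],[0,0,20,0,0,0,0],[0,0,20,0,0,0,0],[0,0,5,0,0,0,0],[0,0,0,0,0,0,0],[0,0,0,0,0,0,0]]' |grep -E "pos|force";python3 -c "
from h import *
go(.3551,.2266,.0675,RA)"
```

```text
tcp_pos: [0.354, 0.2255, 0.0882]
wrist_force: [-0.7, -0.0, -1.1]
t=119.7 tcp=[0.354  0.2255 0.0882] a=33.7 j6=-111 w=0.41 F=[-0.7 -0.  -1.1] | turn_z 0.1 shift [0.4,1.5,20.7]
```

```bash
python3 -m creep '[[0,1,8,0,0,0,0],[0,0,7,0,0,0,0],[0,0,4,0,0,0,0],[0,0,1,0,0,0,0],[0,0,0,0,0,0,0],[0,6,0,0,0,0,0],[0,6,0,0,0,0,0],[0,6,0,0,0,0,0],[0,0,0,0,0,0,0],[0,0,0,0,0,0,0]]' |grep -E "pos|force";python3 -m creep '[[0,7,0,0,0,0,0],[0,7,0,0,0,0,0],[0,7,0,0,0,0,0],[0,7,0,0,0,0,0],[0,7,0,0,0,0,0],[0,5,0,0,0,0,0],[0,0,0,0,0,0,0],[0,0,0,0,0,0,0],[0,0,0,0,0,0,0],[0,0,0,0,0,0,0]]' |grep -E "pos|force";python3 -c "
from h import *
go(.4422,.2843,.0675,RA)"
```

```text
tcp_pos: [0.369, 0.2352, 0.0673]
wrist_force: [-0.4, -0.8, -1.9]
tcp_pos: [0.4021, 0.2571, 0.0673]
wrist_force: [-1.3, -1.9, -1.3]
t=122.2 tcp=[0.4021 0.2571 0.0673] a=33.6 j6=-109 w=0.41 F=[-1.3 -1.9 -1.3] | turn_z 0.0 shift [0.4,48.5,-0.2]
```

```bash
python3 -m creep '[[0,6,0,0,0,0,0],[0,6,0,0,0,0,0],[0,6,0,0,0,0,0],[0,6,0,0,0,0,0],[0,6,0,0,0,0,0],[0,6,0,0,0,0,0],[0,5,0,0,0,0,0],[0,0,0,0,0,0,0],[0,0,0,0,0,0,0],[0,0,0,0,0,0,0]]' |grep -E "pos|force";python3 -m creep '[[0,1,0,0,0,0,0],[0,1,0,0,0,0,0],[0,1,0,0,0,0,0],[0,1,0,0,0,0,0],[0,1,0,0,0,0,0],[0,1,0,0,0,0,0],[0,1,0,0,0,0,0],[0,1,0,0,0,0,0],[0,0,0,0,0,0,0],[0,0,0,0,0,0,0]]' |grep -E "pos|force|wid";python3 -c "
from h import *
go(.4422,.2843,.0675,RA)"
```

```text
tcp_pos: [0.437, 0.2807, 0.0677]
wrist_force: [0.1, -0.8, -2.4]
tcp_pos: [0.4415, 0.2833, 0.0668]
wrist_force: [-6.6, -2.7, -1.4]
gripper_width: 0.408
t=124.7 tcp=[0.4415 0.2833 0.0668] a=33.6 j6=-107 w=0.41 F=[-6.6 -2.7 -1.4] | turn_z 0.0 shift [0.4,1.1,-0.7]
```

```bash
python3 -m creep '[[0,1,0,0,0,0,0],[0,1,0,0,0,0,0],[0,1,0,0,0,0,0],[0,1,0,0,0,0,0],[0,0,0,0,0,0,0],[0,0,0,0,0,0,0],[0,0,0,0,0,0,0],[0,0,0,0,0,0,0],[0,0,0,0,0,0,0],[0,0,0,0,0,0,0]]'|grep -E "pos|force|wid"; python3 -m creep '[[0,-3,0,0,0,0,0.2],[0,-2,0,0,0,0,0.6],[0,0,0,0,0,0,1],[0,0,0,0,0,0,1],[0,0,0,0,0,0,1],[0,0,-15,0,0,0,1],[0,0,-40,0,0,0,1],[0,-30,-40,0,0,0,1],[-20,-40,0,0,0,0,1],[-50,-20,0,0,0,0,1]]' >/dev/null; python3 -m creep '[[-50,20,0,0,0,0,1],[-50,20,0,0,0,0,1],[-50,0,0,0,0,0,1],[-50,0,0,0,0,0,1],[-50,0,0,0,0,0,1],[-50,0,0,0,0,0,1],[0,0,0,0,0,0,1],[0,0,0,0,0,0,1],[0,0,0,0,0,0,1],[0,0,0,0,0,0,1]]'; python3 -c "
from h import *
I=[]
for n in('top','side'):
    c=cam(n); cv2.imwrite(f'pics/{n}9.png',c['color']); u,v=proj(c,[.48,.31,.03]).astype(int); I.append(cv2.resize(c['color'][v-50:v+50,u-65:u+65],(520,400),interpolation=cv2.INTER_CUBIC)); print(u,v)
cv2.imwrite('pics/z9.png',cv2.resize(np.hstack(I),(800,308)))
"
```

```text
tcp_pos: [0.4418, 0.2831, 0.0657]
wrist_force: [-13.8, -5.1, 1.7]
gripper_width: 0.416
time_s: 128.45
tcp_pos: [0.6056, -0.0505, 0.1629]
ee_rot: [[-0.556, 0.831, 0.001], [0.831, 0.556, 0.0], [-0.0, 0.001, -1.0]]
wrist_force: [-0.1, -0.7, 0.5]
gripper_width: 1.0
191 259
231 180
```

View pics/z9.png

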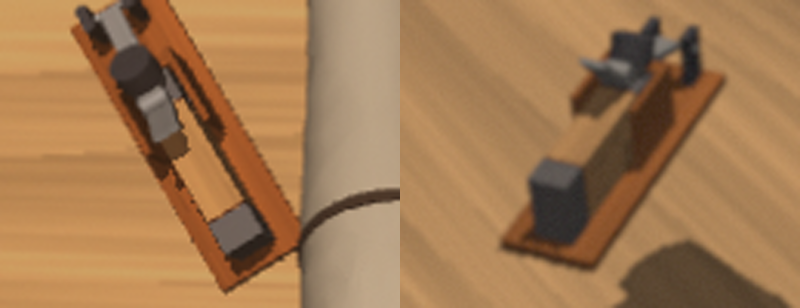

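View pics/side9.png

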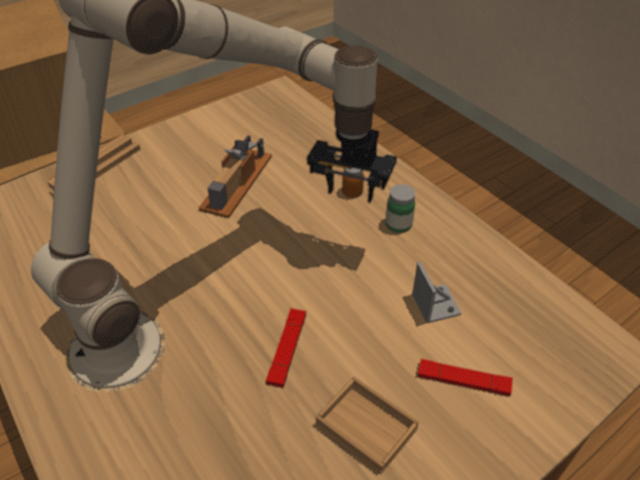

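```bash
python3 -c "
from h import *
c=cam('top'); print(unproj(c,(206.3,288),.076).round(3),'expect about .401 .256'); s=sense(); print(s['time_s'],np.round(s['wrist_force'],1)); print(finish_job())"
```

```text
[0.399 0.253 0.076] expect about .401 .256
128.6 [-0.4  0.6 -0.1]
the job is handed in; nothing more can be done
None
```

All four battens are capped at both ends and lie in one pile under the rack's arm. I handed the job in at about 129 s of the 210 s allowed.

- **Caps:** I pressed each end against the stop until it stopped moving and the force reached 13–18 N, against about 5 N while sliding. The two end stops, measured from the grip point, added up to about 168 mm for every batten. The nominal length is 170 mm; I put the steady shortfall down to my estimate of where the stop's face is, about 1 mm off. I did not check the cap rims against the ridges in close-up pictures.
- **Pile:** Each batten went in only after both its caps were done, and was pushed against the rear posts to 12–15 N. They all came to rest within about 1 mm of each other.
- **Last picture:** It shows four battens flat and flush with the arm's nose on top. The top batten's outer end measured about 3 mm from where I expected it, which is within what I can read from the picture.
- **Left alone:** The jars, tray and red look-alikes appear where they were. One batten had been knocked about 11 mm during the run, so I located it again before picking it up.
- **Not checked:** I had no reading of the arm's angle, so I judged that it was resting on the pile from the pictures only.

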